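Sweep the stripped movement parts into the washer pan

TASK

Load the parts washer: throw its lever into the green-marked load notch so the shutter opens, then use the bone-handled sweeper to sweep every loose part off the deck into the wash pan, never touching the parts with your fingers. Then stand the sweeper back upright on its cork mat and throw the lever into the red-marked wash notch to shut the pan off, leaving the other bench things where they are.

Things in the scene. Friction and masses are not known exactly. Their poses are not given: they have to be found in the camera images.
- washer: bench parts washer, fixed: green sweeping deck, steel wash pan, and between them a shutter worked by a lever. Origin on the bench (z=0) under the middle of the shutter line; its x runs across, its +y along the deck, its -y over the pan. The shutter's slot spans y 0 to 6 mm. Outside the pan's end wall the lever stands on a grey base 150 x 55 x 32 mm
- deck (a point): middle of the flat deck top, 50 mm above the bench, washer axes. In the washer frame the deck spans x -85 to 85 and y 6 to 244 mm; white lips 8 mm thick and 16 mm higher than the deck (top at 66 mm) line both sides and the rear; the shutter side is open when the shutter is down
- pan (a point): middle of the open-topped wash pan's floor, 6 mm above the bench. In the washer frame its inside spans x -85 to 85 and y -115 to -4 mm; the wall on the deck side is 4 mm thick and 45 mm high, the other walls are 66 mm high
- pivot (a point): lever pivot, at (0, -155, 50) mm in the washer frame, axis along the washer's y. The lever swings in the washer's x-z plane; knob centre in the washer frame = (100 sin(j-0.65), -155, 50 + 100 cos(j-0.65)) mm for joint value j
- lever (a joint): lever angle j, rad, 0 to 1.3, held by friction (0.15 N m, about 1.5 N at the knob). j = 1.00 is the green load notch (shutter top 5 mm below the deck: open), j = 0.30 the red wash notch (shutter top 26 mm above the deck: shut); the shutter moves 45 mm per rad. The lever does not snap in: each notch is good for 0.09 rad either way
- knob (a point): centre of the lever's black ball knob, 26 mm across, 100 mm from the pivot on a 10 mm stem
- notch_load (a point): where the knob centre is when the lever stands in the green-marked load notch (towards the washer's +x)
- notch_wash (a point): where the knob centre is when the lever stands in the red-marked wash notch (towards the washer's -x)
- mat: cork mat, fixed on the bench, 130 (x) x 90 (y) x 4 mm, origin at the centre of its underside: the sweeper's place
- sweeper: bench sweeper, 0.22 kg, stands by itself. Origin at the centre of its underside. Black rubber head 70 mm long (its x), 20 mm thick (its y), 34 mm high, under a brass band (74 x 24 mm, 34 to 40 mm up); upright bone handle 28 (x) x 24 (y) mm from 40 to 106 mm above the underside. Either face sweeps
- part1: brass barrel, a short cylinder 22 mm across and 16 mm high, 40 g, lying on the deck; origin at its centre. May be absent
- part2: copper-coloured pillar block 20 x 18 x 16 mm, 40 g, lying on the deck; origin at its centre. May be absent
- part3: brass barrel, a short cylinder 22 mm across and 16 mm high, 40 g, lying on the deck; origin at its centre. May be absent
- part4: copper-coloured pillar block 20 x 18 x 16 mm, 40 g, lying on the deck; origin at its centre. May be absent
- part5: brass barrel, a short cylinder 22 mm across and 16 mm high, 40 g, lying on the deck; origin at its centre. May be absent
- part6: copper-coloured pillar block 20 x 18 x 16 mm, 40 g, lying on the deck; origin at its centre. May be absent
- part7: brass barrel, a short cylinder 22 mm across and 16 mm high, 40 g, lying on the deck; origin at its centre. May be absent
- part8: copper-coloured pillar block 20 x 18 x 16 mm, 40 g, lying on the deck; origin at its centre. May be absent
- demagnetizer: bystander: copper demagnetizer box 75 x 110 x 40 mm with a red push button, origin under its centre
- staking_block: bystander: round bronze staking block, 68 mm across, 30 mm high, origin under its centre
- remover: bystander: hand remover, 137 mm long along x, 16 mm high, with bone handle, lying on the bench, origin on its underside near the middle

How it is judged:
On the way, in this order (a step that is already met when the one before it is completed fails the run):
1. the lever stands in the load notch (within 0.09 rad of 1.00) (value of joint lever between 0.91 and 1.09 rad), for 0.2 s.
2. every part present is in the wash pan (x of part1 in the frame of washer between -0.087 and 0.087 m and y of part1 in the frame of washer between -0.118 and -0.002 m and z of each of part1, part2, part3, part4, part5, part6, part7, part8 in the frame of washer below 0.047 m and x of part2 in the frame of washer between -0.087 and 0.087 m and y of part2 in the frame of washer between -0.118 and -0.002 m and x of part3 in the frame of washer between -0.087 and 0.087 m and y of part3 in the frame of washer between -0.118 and -0.002 m and x of part4 in the frame of washer between -0.087 and 0.087 m and y of part4 in the frame of washer between -0.118 and -0.002 m and x of part5 in the frame of washer between -0.087 and 0.087 m and y of part5 in the frame of washer between -0.118 and -0.002 m and x of part6 in the frame of washer between -0.087 and 0.087 m and y of part6 in the frame of washer between -0.118 and -0.002 m and x of part7 in the frame of washer between -0.087 and 0.087 m and y of part7 in the frame of washer between -0.118 and -0.002 m and x of part8 in the frame of washer between -0.087 and 0.087 m and y of part8 in the frame of washer between -0.118 and -0.002 m), for 0.2 s.
At the end, for the whole second after the job is handed in: every part present lies in the wash pan (centre within its walls, under 47 mm above the bench), the sweeper stands upright (0.12 rad) and still, its foot within 45 mm of the cork mat's centre, and the lever rests within 0.09 rad of the wash notch (0.30) (all of step 2 and value of joint lever between 0.21 and 0.39 rad and horizontal distance between sweeper and mat below 0.045 m and angle between sweeper's own z axis and vertical below 0.12 rad and height (world z) of sweeper below 0.012 m and linear speed of sweeper below 0.02 m/s and velocity of joint lever between -0.1 and 0.1 rad/s); the robot touches nothing.
It fails at once if the gripper touched a part (over 0.5 N) (contact force between any of the fingers, the arm and part1 above 0.5 N or contact force between any of the fingers, the arm and part2 above 0.5 N or contact force between any of the fingers, the arm and part3 above 0.5 N or contact force between any of the fingers, the arm and part4 above 0.5 N or contact force between any of the fingers, the arm and part5 above 0.5 N or contact force between any of the fingers, the arm and part6 above 0.5 N or contact force between any of the fingers, the arm and part7 above 0.5 N or contact force between any of the fingers, the arm and part8 above 0.5 N).
It fails at once if a bystander was moved more than 20 mm (distance of any of demagnetizer, staking_block, remover from where it was at the start of the episode above 0.02 m).
Of part1, part2, part3, part4, part5, part6, part7, part8 only 4 to 8 are there at a start; the rules pass over those that are not, and their reading is None.
At some moment in a run one of part1, part2, part3, part4, part5, part6, part7, part8 may be knocked a few centimetres aside while the robot is not near it.
It also fails if it takes over 208 s, if anything falls off the work surface, if the arm or the gripper's body presses on something with over 40 N, if the wrist force passes 120 N, or if a joint passes its speed limit or range.

ROBOT

A 7-joint arm with a two-finger parallel gripper is mounted at the origin on the work surface. World frame = base frame: x ahead of the robot, y to its left, z up, the work surface at z = 0. Lengths are in m, angles in rad, forces in N, time in s.
With the tool pointing down it reaches from about 0.35 to 0.9 m from the base axis. Payload 19.9 kg.
Tool frame: the origin (TCP) lies between the finger pads; the fingertips stand 22 mm ahead of it and the grasp point (between the pads) lies 3 mm ahead of it; z points along the fingers, x is the direction in which the jaws open and shut, and the axes are right-handed (so a half turn about z gives the same grasp; the last joint's range is limited). The gripper opens to 94 mm and grips with 3 to 60 N. Pads are 16 mm wide; open, the fingers measure 119 mm over their backs; the gripper's body (75 mm by 177 mm) begins 78 mm behind the grasp point.
Start: joints at [-1.286, 0.417, -0.01, 1.614, 0.005, 1.111, -0.053], TCP at [0.2, 0.592, 0.227] pointing down, gripper open.
Joint ranges: [-2.81, 2.81], [-0.39, 2.02], [-1.27, 1.25], [0.06, 2.57], [-1.19, 4.33], [0.19, 2], [-2.82, 2.82]. Speed limits (rad/s): [1.89, 1.89, 2.39, 2.39, 3.01, 3.01, 3.01].

INTERFACE

Orientations are given as a unit quaternion [w, x, y, z].
In Python, from rig import ctrl, capture, camera_model gives the robot as it stands.
- The arm moves only by the shell command python3 -m pendant 'ROWS' [OPENING] [FORCE]. ROWS is JSON, a list of rows, each an object with "slide": the shift along the tool's x, y, z as a fraction of full scale, a list of three; "rotation": the turn, a rotation vector about the tool's x, y, z as a fraction of full scale, a list of three. In form: [{"slide": [x, y, z], "rotation": [wx, wy, wz]}, ...]. A call has 1 to 5 rows; each row shifts and turns the pose as measured when the row begins, along the tool's axes as they then stand; what a row does not reach is not made up. Full scale, the value 1, is 20 mm for a shift and 6 degrees for a turn. A row lasts 1/12 s, in which the tool goes at most 41.7 mm and 7.16 degrees, less where a joint would pass 70% of its speed; a pose out of reach is approached as far as the arm can. A call with a number of a shift or a turn outside -1 to 1 is refused whole. A call with a gripper value outside its range is refused whole. OPENING is the finger opening in mm, from 0 to 94, set as the call begins (- or left out, the last holds). The fingers move at their own pace and stop on an object; FORCE is the grip in N (left out, the last holds). Time passes only in rows, so rows that do not move let the fingers close. It gives the time, the measured TCP pose, the force and the opening at its end, in the units of the state.
- ctrl.observe(): the state, without advancing time (a new reading comes with each control period).
- capture(name): name is "scene" or "side" or "wrist"; returns the picture (400x640x3 uint8, blue, green, red); there is no depth.
- camera_model(name): a dict with "fx", "fy", "cx", "cy" (pixels), "k1" (the pictures are not rectified: a ray, as slopes to the right and down, at radius r is drawn at 1 + k1 r^2 times it, then the intrinsics apply), "camera_from_world" (4x4, takes a point from world to camera coordinates); the wrist camera has in their place "tool_from_camera" (4x4, takes a point from camera to tool coordinates, whose origin is the TCP and whose axes are the tool frame's). Camera axes: x right, y down, z forward; pixel columns grow to the right and rows downward; lengths in m; the calibration is good to about 2 mm. A picture is of the moment at which its call begins: read the wrist's pose just before it. camera_model takes no time and is no camera call.
- ctrl.job_done(): hands the job in, once; it reports no verdict.
The state is a dict: "clock": time; "joint_pos": joint angles; "joint_vel": joint speeds; "effort": joint torques, N m; "eef_pos": TCP position; "orientation": TCP orientation; "ft_force": force on the tool from outside, world axes, zero at the start; "wrist_torque": the same for the moment, N m; "grip_width": finger opening in m.
Only numpy, scipy, OpenCV 4.12 (cv2) and the standard library are available. Lean on these libraries where they do the work, as an engineer would, in place of code of your own. Each camera call takes 0.05 s, during which the arm holds its last target.

## Working session

There is one attempt and no reset: what is moved stays moved. The work goes in short steps, Python scripts to look and compute and a shell command to move; the robot and the scene stay as the last step left them, time stands still between calls to the robot, and variables do not carry over. Pictures are saved under pics/ and viewed, and the job is handed in when it is done.

```bash
ls; mkdir -p pics
python3 - <<'E'
from rig import ctrl,capture,camera_model
import cv2
s=ctrl.observe();print(s['clock'],s['eef_pos'],s['orientation'],s['grip_width'])
for n in("scene","side","wrist"):
    cv2.imwrite(f"pics/{n}0.png",capture(n));print(n,camera_model(n))
E
```

```text
pics
0.0 [0.19993637 0.59177751 0.22681733] [ 4.06082558e-04  8.12408994e-01  5.83087673e-01 -4.77296699e-04] 0.09384520236491771
scene {'fx': 482.1936989513426, 'fy': 482.1936989513426, 'cx': 320.1751180635093, 'cy': 204.87317927837515, 'k1': -0.11473747311392725, 'camera_from_world': array([[ 0.44637373,  0.89480358, -0.00877796, -0.31876261],
       [ 0.72365062, -0.36672946, -0.58467024, -0.34394884],
       [-0.52638416,  0.25462926, -0.81122356,  1.90441442],
       [ 0.        ,  0.        ,  0.        ,  1.        ]])}
side {'fx': 501.05373783519104, 'fy': 501.05373783519104, 'cx': 315.1588977144385, 'cy': 190.90864902206874, 'k1': -0.018282901566276582, 'camera_from_world': array([[-0.99061309, -0.13668017, -0.00205635,  0.60285669],
       [-0.10439821,  0.76618384, -0.63408464,  0.09563431],
       [ 0.08824234, -0.62791787, -0.77326091,  1.30145674],
       [ 0.        ,  0.        ,  0.        ,  1.        ]])}
wrist {'fx': 319.10805416241334, 'fy': 319.10805416241334, 'cx': 317.4285514379406, 'cy': 197.77294454862442, 'k1': -0.019128457304930884, 'tool_from_camera': array([[ 9.99999000e-01, -1.41085127e-03,  1.01854380e-04,
        -4.19290479e-04],
       [ 1.32540191e-03,  9.59717107e-01,  2.80964975e-01,
        -8.15360771e-02],
       [-4.94151183e-04, -2.80964559e-01,  9.59718017e-01,
        -1.56885635e-01],
       [ 0.00000000e+00,  0.00000000e+00,  0.00000000e+00,
         1.00000000e+00]])}
```

View pics/scene0.png

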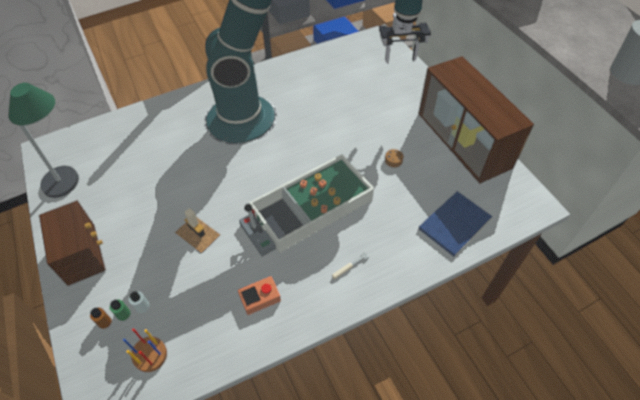

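View pics/side0.png

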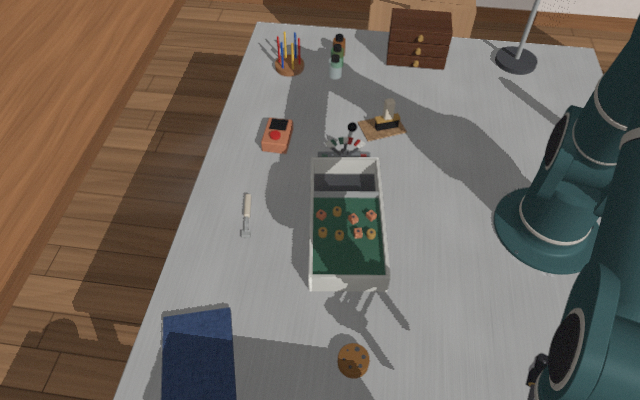

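View pics/wrist0.png

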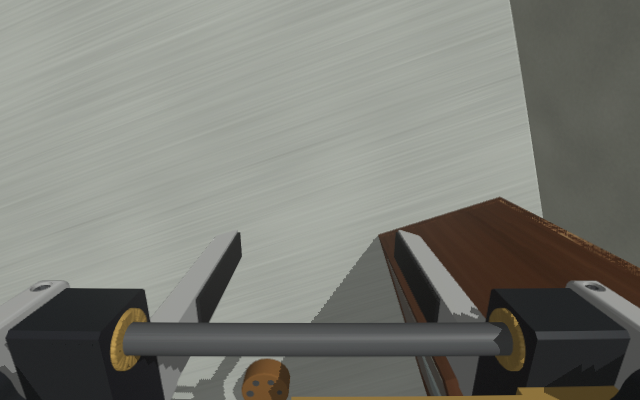

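```bash
cat > h.py <<'E'
import numpy as np,cv2
from rig import ctrl,capture,camera_model
from scipy.spatial.transform import Rotation as R
def q2R(q): return R.from_quat([q[1],q[2],q[3],q[0]]).as_matrix()
def cam(n,s=None):
    m=camera_model(n)
    if n=='wrist':
        s=s or ctrl.observe()
        T=np.eye(4);T[:3,:3]=q2R(s['orientation']);T[:3,3]=s['eef_pos']
        E=np.linalg.inv(T@m['tool_from_camera'])
    else: E=m['camera_from_world']
    return m,E
def proj(c,P):
    m,E=c;P=np.atleast_2d(P);p=P@E[:3,:3].T+E[:3,3];a=p[:,:2]/p[:,2:]
    a=a*(1+m['k1']*(a**2).sum(1,keepdims=True))
    return a*[m['fx'],m['fy']]+[m['cx'],m['cy']]
def ray(c,uv):
    m,E=c;K=np.array([[m['fx'],0,m['cx']],[0,m['fy'],m['cy']],[0,0,1]])
    a=cv2.undistortPoints(np.array([[uv]],float),K,np.array([m['k1'],0,0,0,0.]))[0,0]
    d=E[:3,:3].T@np.array([a[0],a[1],1]);o=-E[:3,:3].T@E[:3,3];return o,d
def atz(c,uv,z):
    o,d=ray(c,uv);return o+d*(z-o[2])/d[2]
def crop(n,x0,y0,w,h,k,name,img=None):
    i=capture(n) if img is None else img
    cv2.imwrite(name,cv2.resize(i[y0:y0+h,x0:x0+w],None,fx=k,fy=k,interpolation=cv2.INTER_CUBIC))
E
python3 - <<'E'
from h import *
crop('s',280,100,140,200,4,'/tmp/a.png',cv2.imread('pics/side0.png'))
i=cv2.imread('/tmp/a.png');cv2.imwrite('pics/sidec.png',i[:600]);cv2.imwrite('pics/sidec2.png',i[200:800])
crop('s',170,140,220,140,3.6,'pics/scenec.png',cv2.imread('pics/scene0.png'))
E
```

```text
(no output)
```

View pics/sidec.png

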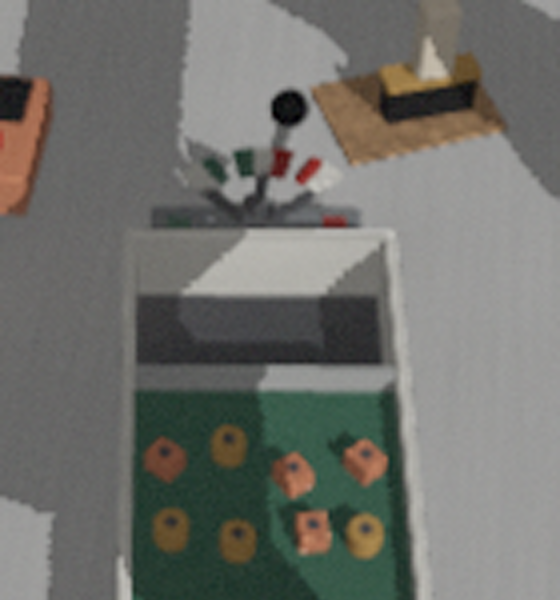

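View pics/sidec2.png

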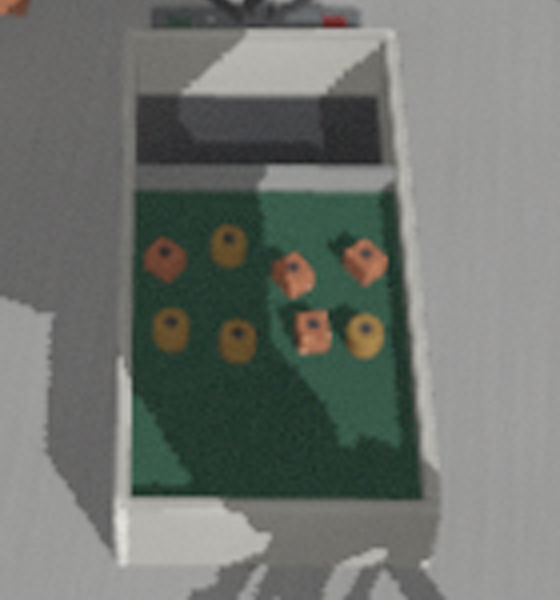

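View pics/scenec.png

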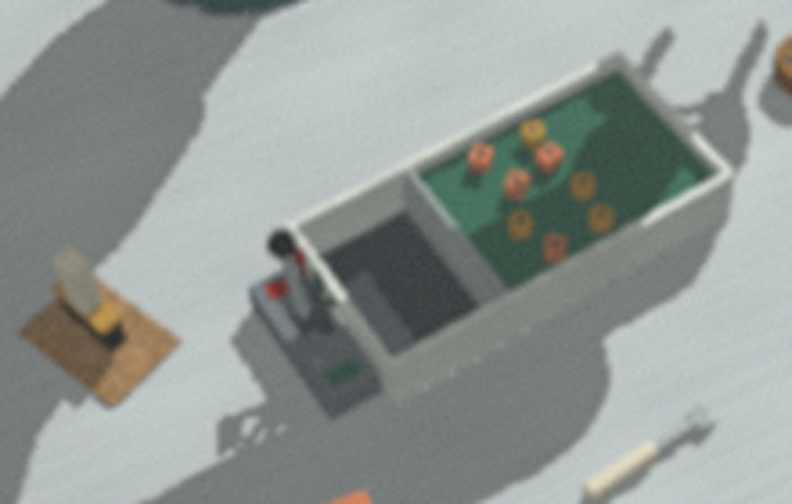

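```bash
cat > fit.py <<'E'
from h import *
from scipy.optimize import least_squares
S=[((85,244,66),(312.5,274.25)),((-85,244,66),(385.5,274.25)),((85,-115,66),(314.25,159)),((-85,-115,66),(377,159.5)),((93,252,0),(310,291.25)),((-93,252,0),(388,291.75))]
C=[((-93,252,66),(341.4,155.3)),((93,252,66),(373.3,188.6)),((-93,-120,66),(252,202.5)),((93,-120,66),(277.8,241))]
cs,cc=cam('side'),cam('scene')
def W(p,P):
    c,s=np.cos(p[2]),np.sin(p[2]);P=np.atleast_2d(P)/1000.
    return np.c_[p[0]+c*P[:,0]-s*P[:,1],p[1]+s*P[:,0]+c*P[:,1],P[:,2]]
def res(p):
    o=[]
    for c,L in((cs,S),(cc,C)):
        o.append(proj(c,W(p,[a for a,_ in L]))-np.array([b for _,b in L]))
    return np.vstack(o).ravel()
if __name__=='__main__':
    a=atz(cs,(345,190),.05)
    best=min((least_squares(res,[a[0],a[1],t]) for t in(0,1.57,3.14,-1.57)),key=lambda r:r.cost)
    p=best.x;print(p.tolist());print(best.fun.reshape(-1,2).round(1).tolist())
    def off(uv):return (280+uv[0]/4,100+uv[1]/4)
    Rm=np.array([[np.cos(p[2]),-np.sin(p[2])],[np.sin(p[2]),np.cos(p[2])]])
    print('side parts (top z66->use 58)')
    for uv in[(165,460),(229,447),(294,474),(365,461),(171,530),(237,541),(313,532),(364,535)]:
        w=atz(cs,off(uv),.058);print(((w[:2]-p[:2])@Rm*1000).round())
    print('knob')
    # intersect rays
    o1,d1=ray(cs,off((289,107)));o2,d2=ray(cc,(170+282/3.6,140+243/3.6))
    t=np.linalg.lstsq(np.c_[d1,-d2],o2-o1,rcond=None)[0];k1=o1+d1*t[0];k2=o2+d2*t[1];k=(k1+k2)/2
    print(k,np.linalg.norm(k1-k2),(k[:2]-p[:2])@Rm*1000)
    for n,j in(('load',1.0),('wash',.3)):
        print(n,W(p,[100*np.sin(j-.65),-155,50+100*np.cos(j-.65)]))
    # mat corners in side
    M=[atz(cs,off(u),.004) for u in[(312,90),(352,165),(508,127),(455,62)]]
    print('mat',M,np.mean(M,0))
    M=[atz(cc,(170+u/3.6,140+v/3.6),.004) for u,v in[(20,332),(112,407),(181,342),(95,270)]]
    print('mat',M,np.mean(M,0))
E
python3 fit.py
```

```text
[0.526234746592869, 0.0035688919977682016, 0.1262135415877747]
[[-0.3, -0.1], [1.4, 0.5], [-0.1, -0.3], [-0.6, -0.4], [-1.0, -0.1], [-0.5, 0.1], [0.5, -1.4], [0.7, -0.2], [-2.6, -0.9], [0.6, 0.7]]
side parts (top z66->use 58)
[65. 70.]
[25. 60.]
[-16.  80.]
[-60.  70.]
[ 61. 123.]
[ 21. 131.]
[-26. 124.]
[-56. 126.]
knob
[ 0.52989285 -0.15141967  0.14889557] 7.440677619832925e-05 [ -15.88075748 -154.21620787]
load [[ 0.57976297 -0.14588183  0.14393727]]
wash [[ 0.51172892 -0.15451454  0.14393727]]
mat [array([ 0.51986209, -0.32691971,  0.004     ]), array([ 0.48347659, -0.24943159,  0.004     ]), array([ 0.36872689, -0.30618996,  0.004     ]), array([ 0.4114358 , -0.37401229,  0.004     ])] [ 0.44587534 -0.31413839  0.004     ]
mat [array([ 0.40886211, -0.38573927,  0.004     ]), array([ 0.52389807, -0.33370035,  0.004     ]), array([ 0.48677649, -0.25440235,  0.004     ]), array([ 0.37369742, -0.30080828,  0.004     ])] [ 0.44830852 -0.31866256  0.004     ]
```

```bash
R='x'; for i in 1 2 3; do python3 -m pendant '[{"slide":[-1,0.9,0],"rotation":[0,0,0]},{"slide":[-1,0.9,0],"rotation":[0,0,0]},{"slide":[-1,0.9,0],"rotation":[0,0,0]},{"slide":[-1,0.9,0],"rotation":[0,0,0]},{"slide":[-1,0.9,0],"rotation":[0,0,0]}]' 60; done
```

```text
clock: 0.57
eef_pos: [0.251, 0.4672, 0.2245]
orientation: [0.0, 0.81, 0.586, -0.002]
ft_force: [0.5, 0.2, 1.0]
grip_width: 0.0637
clock: 0.98
eef_pos: [0.3064, 0.337, 0.224]
orientation: [0.0, 0.81, 0.586, -0.003]
ft_force: [0.1, 0.6, 0.1]
grip_width: 0.0603
clock: 1.4
eef_pos: [0.3618, 0.207, 0.2241]
orientation: [-0.0, 0.81, 0.586, -0.003]
ft_force: [0.7, -0.6, -0.0]
grip_width: 0.0599
```

```bash
for i in 1 2; do python3 -m pendant '[{"slide":[-1,0.95,0],"rotation":[0,0,0]},{"slide":[-1,0.95,0],"rotation":[0,0,0]},{"slide":[-1,0.95,0],"rotation":[0,0,0]},{"slide":[-1,0.95,0],"rotation":[0,0,0]},{"slide":[-1,0.95,0],"rotation":[0,0,0]}]' 60; done
for i in 1 2; do python3 -m pendant '[{"slide":[0,0,0],"rotation":[0,0,1]},{"slide":[0,0,0],"rotation":[0,0,1]},{"slide":[0,0,0],"rotation":[0,0,1]},{"slide":[0,0,0],"rotation":[0,0,1]},{"slide":[0,0,0],"rotation":[0,0,1]}]' 60; done
cat > look.py <<'E'
import sys
from h import *
n=sys.argv[1];s=ctrl.observe();i=capture(n)
Rm=q2R(s['orientation']);print('eef',s['eef_pos'].round(4),'yaw',np.degrees(np.arctan2(Rm[1,0],Rm[0,0])).round(1),'z',Rm[:,2].round(3),'F',s['ft_force'].round(1))
if len(sys.argv)>3:
    x,y,w,h,k=map(float,sys.argv[3:8]);crop(n,int(x),int(y),int(w),int(h),k,sys.argv[2],i)
else: cv2.imwrite(sys.argv[2],i)
E
python3 look.py wrist pics/w1.png
```

```text
clock: 1.82
eef_pos: [0.4219, 0.0754, 0.2244]
orientation: [-0.0, 0.81, 0.587, -0.002]
ft_force: [0.3, 0.7, 0.0]
grip_width: 0.0599
clock: 2.23
eef_pos: [0.4824, -0.0562, 0.2247]
orientation: [-0.0, 0.81, 0.587, -0.002]
ft_force: [0.4, 1.1, 0.1]
grip_width: 0.06
clock: 2.65
eef_pos: [0.4835, -0.0638, 0.2241]
orientation: [0.001, 0.938, 0.346, -0.002]
ft_force: [0.2, 0.5, -0.9]
grip_width: 0.06
clock: 3.07
eef_pos: [0.4828, -0.0638, 0.2235]
orientation: [0.002, 0.997, 0.078, -0.003]
ft_force: [0.6, 0.7, -0.4]
grip_width: 0.0598
eef [ 0.4828 -0.0638  0.2235] yaw 9.0 z [-0.005 -0.004 -1.   ] F [ 0.6  0.7 -0.4]
```

View pics/w1.png

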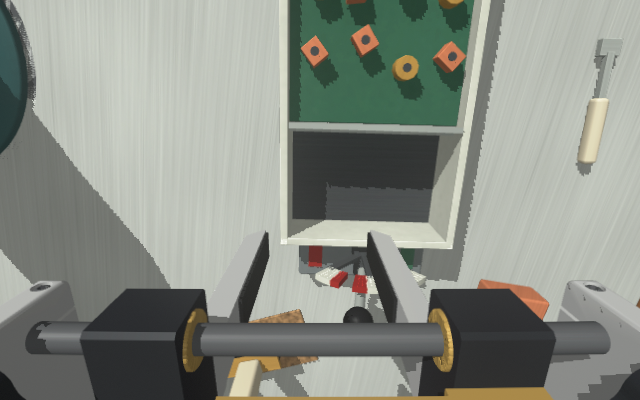

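```bash
cat > wp.py <<'E'
from h import *
P=np.array([0.526234746592869, 0.0035688919977682016, 0.1262135415877747])
def w2(w,p=P):
    c,s=np.cos(p[2]),np.sin(p[2]);d=np.asarray(w)[:2]-p[:2];return np.array([c*d[0]+s*d[1],-s*d[0]+c*d[1]])*1000
E
python3 - <<'E'
from wp import *
c=cam('wrist')
for uv,z in[((282,245),.066),((452,248),.066),((281,60),.066),((478,60),.066),((358,315),.149),((405,67),.066),((314,50),.066),((366,39),.066),((450,56),.066)]:
    w=atz(c,uv,z);print(uv,w.round(4),w2(w).round(1))
E
```

```text
(282, 245) [ 0.4538 -0.1326  0.066 ] [ -89. -126.]
(452, 248) [ 0.6355 -0.1092  0.066 ] [  94.2 -125.6]
(281, 60) [0.4317 0.0503 0.066 ] [-87.9  58.3]
(478, 60) [0.61  0.077 0.066] [92.3 62.3]
(358, 315) [ 0.5297 -0.148   0.149 ] [ -15.6 -150.8]
(405, 67) [0.545 0.061 0.066] [25.9 54.7]
(314, 50) [0.4603 0.063  0.066 ] [-57.9  67.3]
(366, 39) [0.5052 0.0789 0.066 ] [-11.4  77.4]
(450, 56) [0.5836 0.0764 0.066 ] [66.1 65. ]
```

```bash
python3 -m pendant '[{"slide":[0.33,0.9,0],"rotation":[0,0,0]},{"slide":[0.33,0.9,0],"rotation":[0,0,0]},{"slide":[0.33,0.9,0],"rotation":[0,0,0]},{"slide":[0.33,0.9,0],"rotation":[0,0,0]},{"slide":[0.33,0.9,0],"rotation":[0,0,0.3]}]' 50
python3 -m pendant '[{"slide":[0,0,0],"rotation":[0,0,0]},{"slide":[0,0,0],"rotation":[0,0,0]}]'
python3 look.py wrist pics/w2.png
```

```text
clock: 3.53
eef_pos: [0.5298, -0.1462, 0.223]
orientation: [0.0, 0.998, 0.068, -0.003]
ft_force: [-0.1, 0.0, 1.0]
grip_width: 0.0501
clock: 3.7
eef_pos: [0.5305, -0.1497, 0.2225]
orientation: [0.001, 0.998, 0.068, -0.004]
ft_force: [-0.3, -0.6, -0.6]
grip_width: 0.0496
eef [ 0.5305 -0.1497  0.2225] yaw 7.8 z [-0.007 -0.003 -1.   ] F [-0.3 -0.6 -0.6]
```

View pics/w2.png

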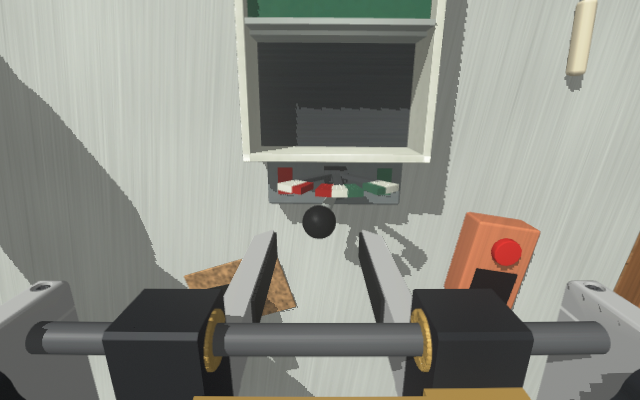

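```bash
python3 - <<'E'
from wp import *
c=cam('wrist')
for uv,z in[((319,222),.149),((243,161),.066),((430,161),.066)]:
    w=atz(c,uv,z);print(uv,w.round(4),w2(w).round(1))
E
python3 -m pendant '[{"slide":[0,0,0.7],"rotation":[0,0,0]},{"slide":[0,0,0.7],"rotation":[0,0,0]},{"slide":[0,0,0.7],"rotation":[0,0,0]},{"slide":[0,0,0.6],"rotation":[0,0,0]},{"slide":[0,0,0.3],"rotation":[0,0,0]}]' 50
```

```text
(319, 222) [ 0.532 -0.155  0.149] [ -14.3 -158. ]
(243, 161) [ 0.4527 -0.1324  0.066 ] [ -90.1 -125.7]
(430, 161) [ 0.6363 -0.1073  0.066 ] [  95.2 -123.9]
clock: 4.17
eef_pos: [0.53, -0.1462, 0.1617]
orientation: [0.0, 0.997, 0.073, -0.002]
ft_force: [0.2, 0.1, 0.4]
grip_width: 0.05
```

```bash
python3 -m pendant '[{"slide":[0.05,0.25,0.3],"rotation":[0,0,0]},{"slide":[0,0,0],"rotation":[0,0,0]}]' 50
python3 -m pendant '[{"slide":[0,0,0],"rotation":[0,0,0]},{"slide":[0,0,0],"rotation":[0,0,0]},{"slide":[0,0,0],"rotation":[0,0,0]},{"slide":[0,0,0],"rotation":[0,0,0]}]' 0 8
python3 look.py wrist pics/w3.png
```

```text
clock: 4.33
eef_pos: [0.5313, -0.1503, 0.1543]
orientation: [-0.0, 0.997, 0.075, -0.003]
ft_force: [0.3, -0.1, 1.0]
grip_width: 0.0502
clock: 4.67
eef_pos: [0.5319, -0.1507, 0.1556]
orientation: [0.0, 0.997, 0.075, -0.002]
ft_force: [-2.3, -0.7, 0.9]
grip_width: 0.0265
eef [ 0.5319 -0.1507  0.1556] yaw 8.6 z [-0.004 -0.    -1.   ] F [-2.3 -0.7  0.9]
```

View pics/w3.png

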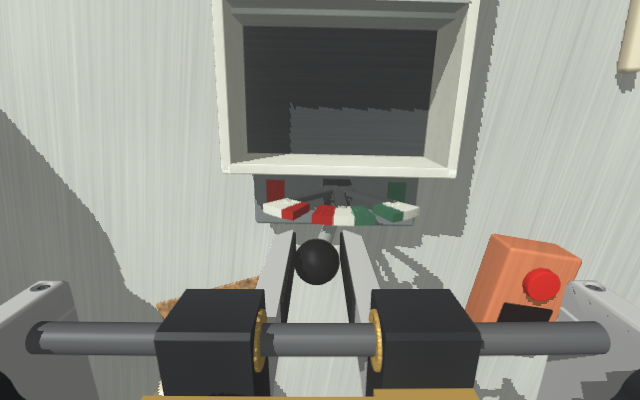

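```bash
python3 -m pendant '[{"slide":[0.5,0.02,-0.02],"rotation":[0,0,0]},{"slide":[0.5,0.02,0.02],"rotation":[0,0,0]},{"slide":[0.5,0.02,0.07],"rotation":[0,0,0]},{"slide":[0.5,0.02,0.1],"rotation":[0,0,0]},{"slide":[0.4,0.02,0.1],"rotation":[0,0,0]}]'
python3 -m pendant '[{"slide":[0,0,0],"rotation":[0,0,0]}]'
```

```text
clock: 5.13
eef_pos: [0.5817, -0.1455, 0.1508]
orientation: [-0.0, 0.997, 0.074, -0.002]
ft_force: [-2.5, 0.9, 0.9]
grip_width: 0.0255
clock: 5.22
eef_pos: [0.5834, -0.1453, 0.1502]
orientation: [-0.0, 0.997, 0.075, -0.002]
ft_force: [1.5, 1.3, 2.8]
grip_width: 0.0251
```

```bash
python3 -m pendant '[{"slide":[0,0,0],"rotation":[0,0,0]},{"slide":[0,0,0],"rotation":[0,0,0]},{"slide":[0,0,0],"rotation":[0,0,0]}]' 
python3 -m pendant '[{"slide":[0,0,0],"rotation":[0,0,0]},{"slide":[0,0,0],"rotation":[0,0,0]},{"slide":[0,0,-0.5],"rotation":[0,0,0]},{"slide":[0,0,-1],"rotation":[0,0,0]},{"slide":[0,0,-1],"rotation":[0,0,0]}]' 50
python3 -m pendant '[{"slide":[0,0,-0.7],"rotation":[0,0,0]},{"slide":[0,0,-0.7],"rotation":[0,0,0]},{"slide":[0,0,0],"rotation":[0,0,0]}]' 60
python3 look.py wrist pics/w4.png
```

```text
clock: 5.47
eef_pos: [0.5842, -0.1452, 0.1499]
orientation: [0.0, 0.997, 0.075, -0.002]
ft_force: [0.3, -0.5, 1.8]
grip_width: 0.0252
clock: 5.88
eef_pos: [0.5816, -0.1447, 0.199]
orientation: [-0.001, 0.997, 0.075, -0.005]
ft_force: [-0.5, 0.4, 0.6]
grip_width: 0.0496
clock: 6.13
eef_pos: [0.5825, -0.1456, 0.2341]
orientation: [-0.0, 0.997, 0.074, -0.002]
ft_force: [0.6, -0.1, 1.3]
grip_width: 0.06
eef [ 0.5825 -0.1456  0.2341] yaw 8.5 z [-0.005  0.    -1.   ] F [ 0.6 -0.1  1.3]
```

View pics/w4.png

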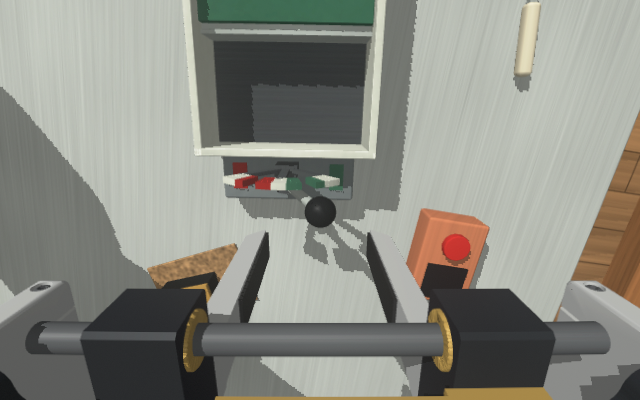

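```bash
python3 - <<'E'
from wp import *
c=cam('wrist')
for uv,z in[((320,212),.144),((194,156),.066),((375,157),.066)]:
    w=atz(c,uv,z);print(uv,w.round(4),w2(w).round(1))
E
python3 look.py side pics/s4.png 280 80 140 140 4
```

```text
(320, 212) [ 0.5843 -0.1474  0.144 ] [  38.6 -157.1]
(194, 156) [ 0.4521 -0.1329  0.066 ] [ -90.7 -126. ]
(375, 157) [ 0.6352 -0.1068  0.066 ] [  94.2 -123.2]
eef [ 0.5822 -0.1454  0.2328] yaw 8.5 z [-0.005  0.    -1.   ] F [ 0.3  0.  -0.3]
```

View pics/s4.png

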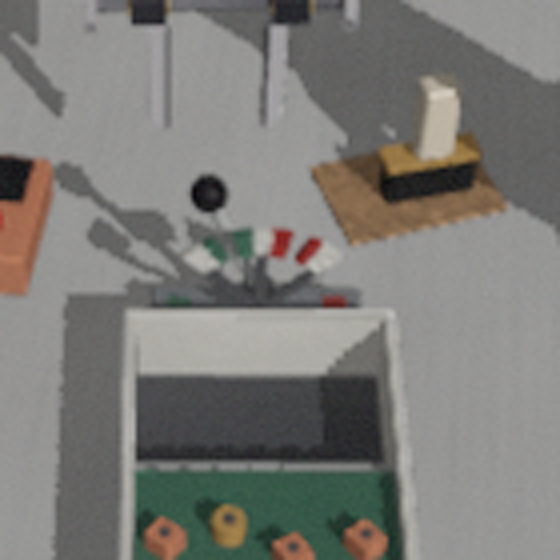

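```bash
python3 - <<'E'
from wp import *
from fit import W
P[0]+=.002
for j in(.9,1.0,1.1):
    q=[100*np.sin(j-.65),-155,50+100*np.cos(j-.65)]
    print(j,(proj(cam('side'),W(P,q))-[280,80])*4, proj(cam('scene'),W(P,q)))
q=[100*np.sin(.494-.65),-155,50+100*np.cos(.494-.65)]
print(proj(cam('side'),W(P,q)),'orig obs',(280+289/4,100+107/4))
# sweeper: head bottom corners, handle top
c=cam('side')
f=lambda u:(280+u[0]/4,80+u[1]/4)
print('sweeper bottom front',atz(c,f((386,200)),.004),atz(c,f((474,187)),.004))
print('handle top',[atz(c,f(u),.110).round(4) for u in[(422,80),(459,86),(441,82)]])
E
python3 look.py scene pics/c4.png 170 140 220 140 3.6
```

```text
0.9 [[224.55893377 187.76208082]] [[254.91459636 217.59409538]]
1.0 [[210.06914565 190.92456005]] [[256.58268973 220.32756552]]
1.1 [[196.11705056 195.10701845]] [[258.2362804  223.16436996]]
[[351.34444325 126.51322607]] orig obs (352.25, 126.75)
sweeper bottom front [ 0.46116061 -0.3012701   0.004     ] [ 0.39506305 -0.32478186  0.004     ]
handle top [array([ 0.4458, -0.318 ,  0.11  ]), array([ 0.4189, -0.315 ,  0.11  ]), array([ 0.432 , -0.3177,  0.11  ])]
eef [ 0.5818 -0.1451  0.2315] yaw 8.5 z [-0.007  0.001 -1.   ] F [-0.1  0.2 -0.4]
```

View pics/c4.png

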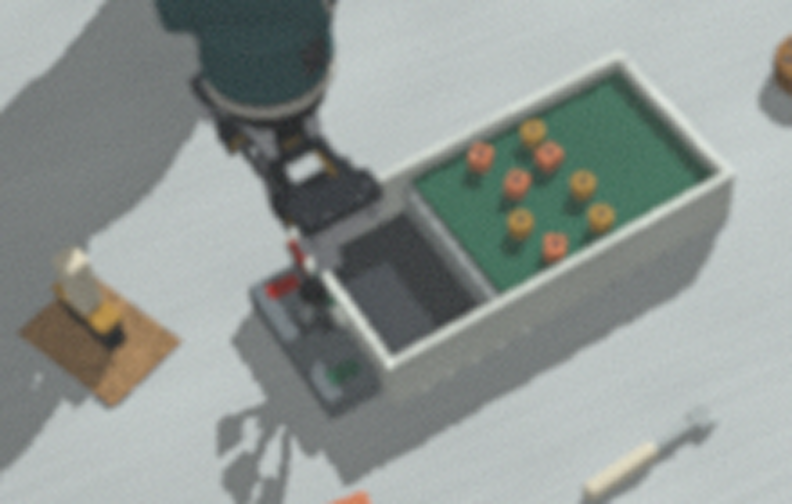

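```bash
for i in 1 2; do python3 -m pendant '[{"slide":[-0.87,0.75,0],"rotation":[0,0,0]},{"slide":[-0.87,0.75,0],"rotation":[0,0,0]},{"slide":[-0.87,0.75,0],"rotation":[0,0,0]},{"slide":[-0.87,0.75,0],"rotation":[0,0,0]},{"slide":[-0.87,0.75,0],"rotation":[0,0,0]}]' 70; done
python3 -m pendant '[{"slide":[0,0,0],"rotation":[0,0,-0.9]},{"slide":[0,0,0],"rotation":[0,0,-0.9]},{"slide":[0,0,0],"rotation":[0,0,0]}]'
python3 look.py wrist pics/w5.png
```

```text
clock: 6.7
eef_pos: [0.5049, -0.2294, 0.2264]
orientation: [-0.002, 0.997, 0.079, -0.007]
ft_force: [0.6, -0.4, 0.1]
grip_width: 0.0698
clock: 7.12
eef_pos: [0.4245, -0.3194, 0.2233]
orientation: [-0.003, 0.997, 0.079, -0.01]
ft_force: [0.5, 0.9, 0.4]
grip_width: 0.0701
clock: 7.37
eef_pos: [0.4189, -0.3232, 0.2213]
orientation: [-0.005, 0.985, 0.172, -0.012]
ft_force: [0.7, -0.3, 0.2]
grip_width: 0.0696
eef [ 0.4189 -0.3232  0.2213] yaw 19.8 z [-0.025  0.006 -1.   ] F [ 0.7 -0.3  0.2]
```

View pics/w5.png

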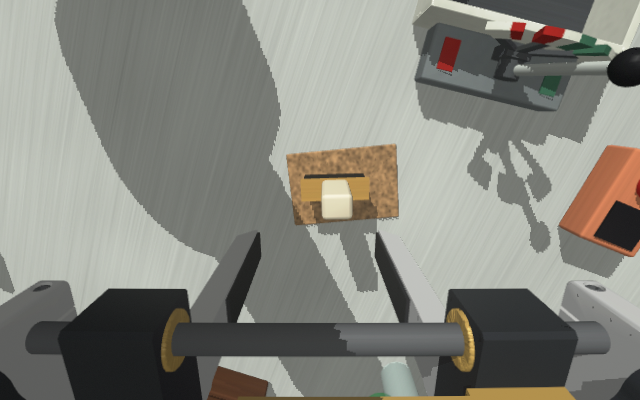

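```bash
python3 - <<'E'
from wp import *
c=cam('wrist')
for uv,z in[((337,207),.110),((301,180),.044),((369,178),.044),((302,203),.044),((369,203),.044),((290,155),.004),((395,145),.004),((398,215),.004),((299,223),.004)]:
    w=atz(c,uv,z);print(uv,w.round(4))
E
crop=1
python3 - <<'E'
import cv2
i=cv2.imread('pics/w5.png');cv2.imwrite('pics/w5c.png',cv2.resize(i[130:240,270:420],None,fx=5,fy=5))
E
```

```text
(337, 207) [ 0.4345 -0.3215  0.11  ]
(301, 180) [ 0.397  -0.3244  0.044 ]
(369, 178) [ 0.4648 -0.2978  0.044 ]
(302, 203) [ 0.4063 -0.3484  0.044 ]
(369, 203) [ 0.4752 -0.3236  0.044 ]
(290, 155) [ 0.3752 -0.3094  0.004 ]
(395, 145) [ 0.4868 -0.2572  0.004 ]
(398, 215) [ 0.524 -0.335  0.004]
(299, 223) [ 0.4123 -0.3864  0.004 ]
```

View pics/w5c.png

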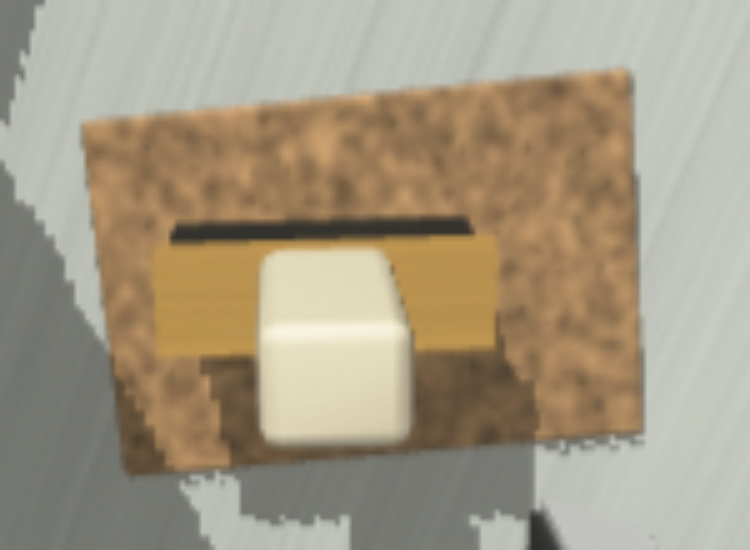

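```bash
python3 -m pendant '[{"slide":[0.5,0.2,0],"rotation":[-0.13,0.2,-0.1]},{"slide":[0.3,0.1,0],"rotation":[0,0,0]},{"slide":[0,0,0],"rotation":[0,0,0]}]' 70
python3 look.py wrist pics/w6.png
```

```text
clock: 7.67
eef_pos: [0.4382, -0.3222, 0.22]
orientation: [-0.0, 0.985, 0.172, 0.0]
ft_force: [0.2, 0.1, -0.7]
grip_width: 0.0697
eef [ 0.4382 -0.3222  0.22  ] yaw 19.8 z [ 0.001  0.    -1.   ] F [ 0.2  0.1 -0.7]
```

View pics/w6.png

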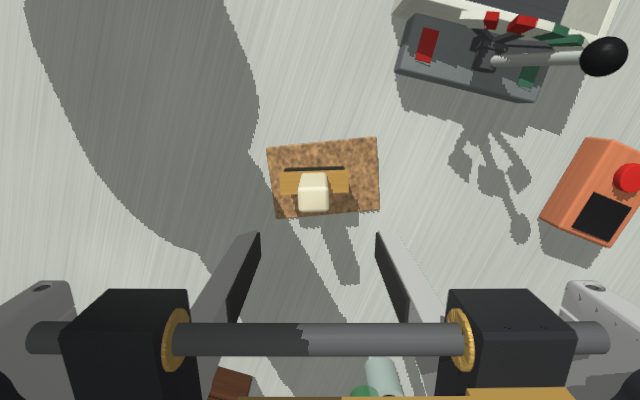

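```bash
python3 -m pendant '[{"slide":[-0.1,0,0.9],"rotation":[0,0,-0.1]},{"slide":[0,0,1],"rotation":[0,0,0]},{"slide":[0,0,0.9],"rotation":[0,0,0]},{"slide":[0,0,0.6],"rotation":[0,0,0]},{"slide":[0,0,0],"rotation":[0,0,0]}]' 70
python3 look.py wrist pics/w7.png
```

```text
clock: 8.13
eef_pos: [0.4377, -0.3222, 0.1498]
orientation: [0.001, 0.984, 0.176, 0.001]
ft_force: [-0.2, 0.1, -1.3]
grip_width: 0.07
eef [ 0.4377 -0.3222  0.1498] yaw 20.3 z [ 0.002 -0.001 -1.   ] F [-0.2  0.1 -1.3]
```

View pics/w7.png

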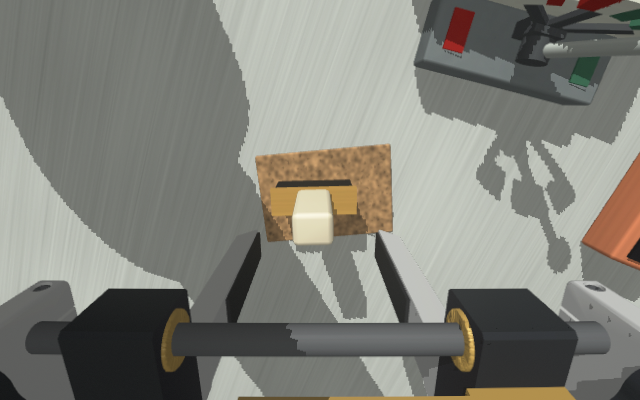

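```bash
python3 -m pendant '[{"slide":[-0.1,0,0.9],"rotation":[0,0,0]},{"slide":[0,0,1],"rotation":[0,0,0]},{"slide":[0,0,0.8],"rotation":[0,0,0]},{"slide":[0,0,0.55],"rotation":[0,0,0]},{"slide":[0,0,0],"rotation":[0,0,0]}]' 70
python3 look.py wrist pics/w8.png;python3 look.py scene pics/c8.png 150 150 200 140 4
```

```text
clock: 8.6
eef_pos: [0.4393, -0.3248, 0.0883]
orientation: [0.003, 0.984, 0.176, 0.004]
ft_force: [-0.6, 0.6, -0.8]
grip_width: 0.0704
eef [ 0.4393 -0.3248  0.0883] yaw 20.3 z [ 0.008 -0.004 -1.   ] F [-0.6  0.6 -0.8]
eef [ 0.4395 -0.3252  0.0893] yaw 20.3 z [ 0.009 -0.005 -1.   ] F [-0.1  0.1  0.6]
```

View pics/w8.png

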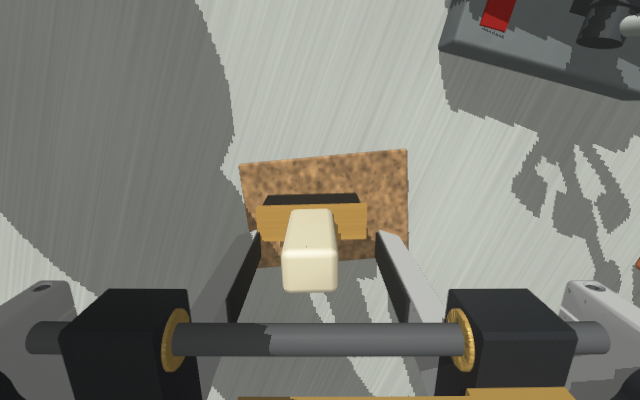

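View pics/c8.png

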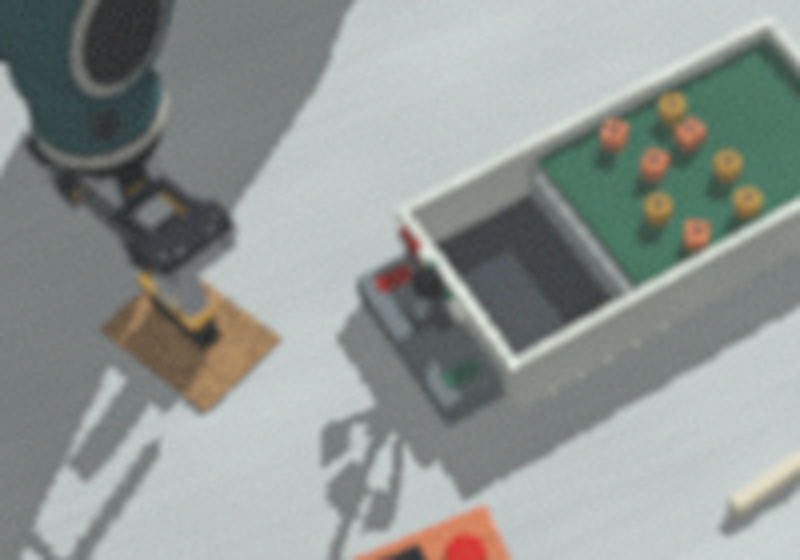

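```bash
python3 -m pendant '[{"slide":[-0.2,-0.05,0.35],"rotation":[0.07,-0.06,0]},{"slide":[0,0,0],"rotation":[0,0,0]}]' 70
python3 -m pendant '[{"slide":[0,0,0],"rotation":[0,0,0]},{"slide":[0,0,0],"rotation":[0,0,0]},{"slide":[0,0,0],"rotation":[0,0,0]},{"slide":[0,0,0],"rotation":[0,0,0]},{"slide":[0,0,0],"rotation":[0,0,0]}]' 0 15
python3 -m pendant '[{"slide":[0,0,0],"rotation":[0,0,0]},{"slide":[0,0,0],"rotation":[0,0,0]},{"slide":[0,0,0],"rotation":[0,0,0]}]' 0 50
python3 look.py wrist pics/w9.png
```

```text
clock: 8.87
eef_pos: [0.4364, -0.3264, 0.0844]
orientation: [0.001, 0.984, 0.176, 0.001]
ft_force: [-1.3, -0.2, -0.9]
grip_width: 0.0699
clock: 9.28
eef_pos: [0.4371, -0.327, 0.0862]
orientation: [0.001, 0.984, 0.176, 0.002]
ft_force: [-0.7, 0.3, -0.2]
grip_width: 0.0402
clock: 9.53
eef_pos: [0.4371, -0.327, 0.0863]
orientation: [0.001, 0.984, 0.176, 0.002]
ft_force: [-0.1, -1.2, -1.3]
grip_width: 0.0278
eef [ 0.4371 -0.327   0.0863] yaw 20.3 z [ 0.005 -0.002 -1.   ] F [-0.1 -1.2 -1.3]
```

View pics/w9.png

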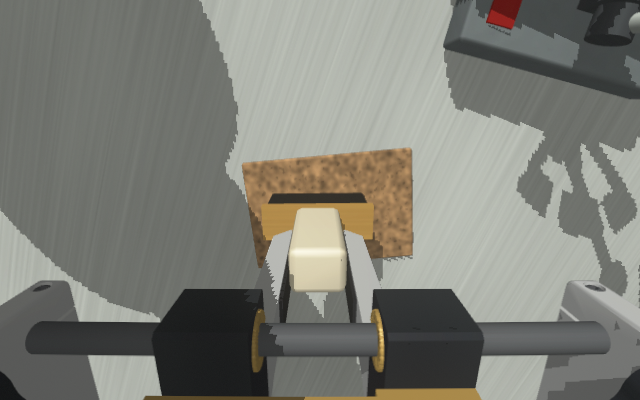

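```bash
python3 -m pendant '[{"slide":[0,0,0],"rotation":[0,0,0]},{"slide":[0,0,0],"rotation":[0,0,0]},{"slide":[0,0,-0.4],"rotation":[0,0,0]},{"slide":[0,0,-0.6],"rotation":[0,0,0]},{"slide":[0,0,-0.8],"rotation":[0,0,0]}]' 0 50
python3 -m pendant '[{"slide":[0,0,-0.9],"rotation":[0,0,0]},{"slide":[0,0,-0.9],"rotation":[0,0,0]},{"slide":[0,0,-0.9],"rotation":[0,0,0]},{"slide":[0,0,-0.9],"rotation":[0,0,0]},{"slide":[0,0,-0.8],"rotation":[0,0,0]}]' 
python3 look.py wrist pics/w10.png
```

```text
clock: 10.0
eef_pos: [0.4353, -0.326, 0.1219]
orientation: [-0.0, 0.984, 0.176, 0.0]
ft_force: [-0.1, -0.2, -2.5]
grip_width: 0.0274
clock: 10.42
eef_pos: [0.4336, -0.3261, 0.2183]
orientation: [-0.0, 0.985, 0.175, -0.0]
ft_force: [1.1, -0.8, -3.3]
grip_width: 0.0276
eef [ 0.4336 -0.3261  0.2183] yaw 20.1 z [-0.001  0.    -1.   ] F [ 1.1 -0.8 -3.3]
```

View pics/w10.png

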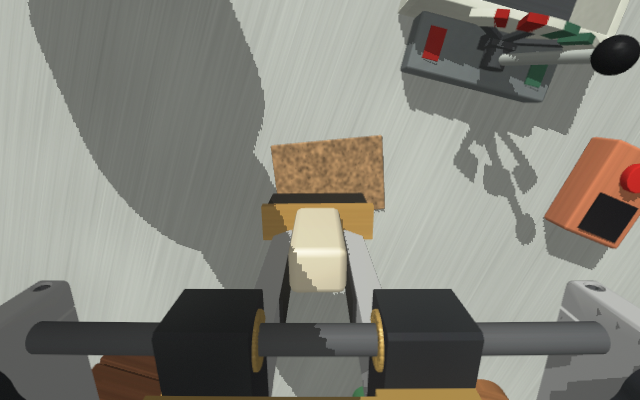

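```bash
for i in 1 2 3 4 5; do python3 -m pendant '[{"slide":[0.49,-0.92,0],"rotation":[0,0,0]},{"slide":[0.49,-0.92,0],"rotation":[0,0,0]},{"slide":[0.49,-0.92,0],"rotation":[0,0,0]},{"slide":[0.49,-0.92,0],"rotation":[0,0,0]},{"slide":[0.49,-0.92,0],"rotation":[0,0,0]}]'|grep -E 'eef|force'; done
python3 -m pendant '[{"slide":[0,0,0],"rotation":[0,0,0.7]},{"slide":[0,0,0],"rotation":[0,0,0.7]},{"slide":[0,0,0],"rotation":[0,0,0.7]},{"slide":[0,0,0],"rotation":[0,0,0]}]'
python3 look.py wrist pics/w11.png
```

```text
eef_pos: [0.4477, -0.2252, 0.226]
ft_force: [-0.1, -1.1, -2.8]
eef_pos: [0.4618, -0.1175, 0.228]
ft_force: [1.3, 0.1, -3.6]
eef_pos: [0.4762, -0.0099, 0.2302]
ft_force: [0.7, 0.2, -2.1]
eef_pos: [0.4911, 0.0973, 0.2326]
ft_force: [0.3, 0.7, -2.6]
eef_pos: [0.5065, 0.2044, 0.235]
ft_force: [-0.1, 0.3, -2.5]
clock: 12.88
eef_pos: [0.5057, 0.2092, 0.2361]
orientation: [0.002, 0.998, 0.055, 0.006]
ft_force: [0.2, -0.6, -2.1]
grip_width: 0.0275
eef [0.5057 0.2092 0.2361] yaw 6.3 z [ 0.013 -0.003 -1.   ] F [ 0.2 -0.6 -2.1]
```

View pics/w11.png

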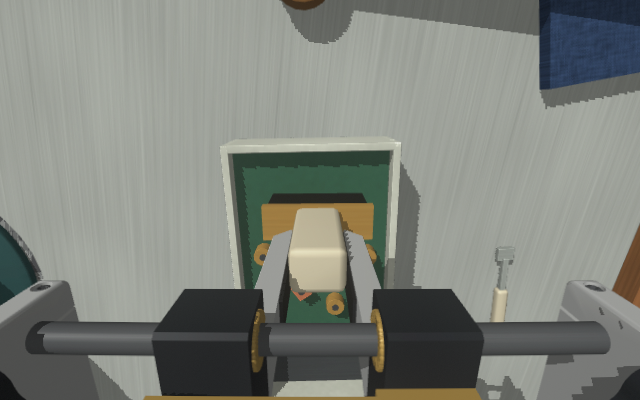

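Run:
```python
from wp import *
c=cam('wrist');s=ctrl.observe();print(w2(s['eef_pos']))
for uv,z in[((221,147),.066),((400,143),.066),((233,154),.066),((390,152),.066)]:
    w=atz(c,uv,z);print(uv,w.round(4),w2(w).round(1))
# tool coords of band corners (band underside z: 34-40 up => top at tcp-.0823+.040)
zt=s['eef_pos'][2]-.0823+.040
T=q2R(s['orientation'])
for uv in[(261,206),(374,205),(262,239),(372,238)]:
    w=atz(c,uv,zt);print((T.T@(w-s['eef_pos'])*1000).round(1),w2(w).round(1))
```

```text
[  5.44531515 206.57126567]
(221, 147) [0.406  0.2376 0.066 ] [-89.8 247.3]
(400, 143) [0.5869 0.262  0.066 ] [ 92.7 248.7]
(233, 154) [0.4185 0.2317 0.066 ] [-78.2 239.9]
(390, 152) [0.5783 0.2518 0.066 ] [ 82.9 239.6]
[-36.7 -17.8  41.8] [-30.6 224.6]
[ 37.3 -18.1  42.7] [ 43.5 224.1]
[-37.3   5.6  41.9] [-31.4 201.2]
[37.1  5.4 42.8] [ 43.  200.6]
```

```bash
sed -i 's/^P=.*/P=np.array([.5283,.0008,.129])/' wp.py
cat > st.py <<'E'
from wp import *
s=ctrl.observe();T=q2R(s['orientation']);c=s['eef_pos']+T@np.array([0,-.006,.0823])
z=T[:,2];a=T.T@np.array([-z[1],z[0],0])/.1047
yaw=np.degrees(np.arctan2(T[1,0],T[0,0]))
print('t',round(s['clock'],1),'foot washer',w2(c).round(1),'z',round(c[2]*1000,1),'yaw err(tool-washer)',round(yaw-np.degrees(P[2]),1),'tiltfix',a[:2].round(2),'F',s['ft_force'].round(1))
E
python3 -m pendant '[{"slide":[-0.2,0.4,0.9],"rotation":[0.04,-0.12,-0.18]},{"slide":[0,0,1],"rotation":[0,0,0]},{"slide":[0,0,1],"rotation":[0,0,0]},{"slide":[0,0,1],"rotation":[0,0,0]},{"slide":[0,0,0],"rotation":[0,0,0]}]'; python3 st.py
```

```text
clock: 13.35
eef_pos: [0.5034, 0.1998, 0.1581]
orientation: [-0.001, 0.997, 0.075, 0.002]
ft_force: [-0.9, 0.3, -3.7]
grip_width: 0.0276
t 13.3 foot washer [  1.  206.7] z 75.8 yaw err(tool-washer) 1.2 tiltfix [-0.02 -0.03] F [-0.9  0.3 -3.7]
```

```bash
python3 -m pendant '[{"slide":[0,0,0.5],"rotation":[0,0,0.2]},{"slide":[0,0,0.4],"rotation":[0,0,0]},{"slide":[0,0,0],"rotation":[0,0,0]}]'; python3 st.py;python3 look.py wrist pics/w12.png;python3 look.py scene pics/c12.png 200 130 200 140 4
```

```text
clock: 13.6
eef_pos: [0.504, 0.1996, 0.1406]
orientation: [-0.001, 0.998, 0.065, 0.002]
ft_force: [-0.5, 0.3, -3.0]
grip_width: 0.0276
t 13.6 foot washer [  1.8 206.5] z 58.3 yaw err(tool-washer) 0.0 tiltfix [-0.02 -0.04] F [-0.5  0.3 -3. ]
eef [0.504  0.1996 0.1406] yaw 7.4 z [ 0.004  0.003 -1.   ] F [-0.5  0.3 -3. ]
eef [0.5042 0.1997 0.1412] yaw 7.4 z [ 0.004  0.003 -1.   ] F [-0.3  0.1 -2.9]
```

View pics/w12.png

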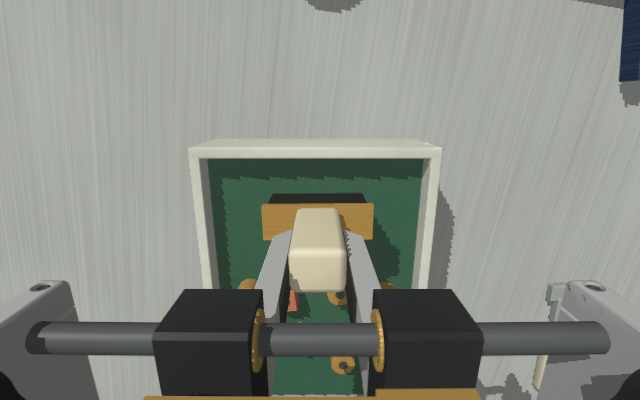

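View pics/c12.png

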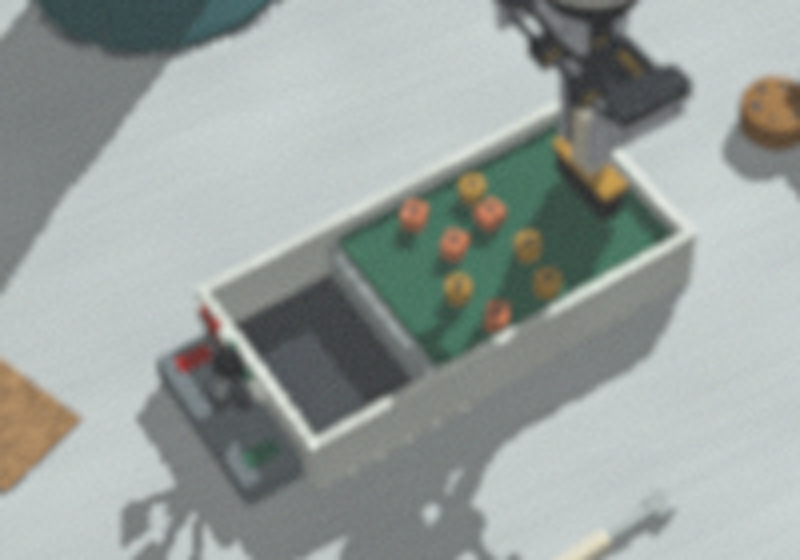

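```bash
python3 -m pendant '[{"slide":[-0.1,0,0.25],"rotation":[0,0,0]},{"slide":[0,0.3,0],"rotation":[0,0,0]},{"slide":[0,0.6,0],"rotation":[0,0,0]},{"slide":[0,0.6,0],"rotation":[0,0,0]}]'; python3 st.py
```

```text
clock: 14.03
eef_pos: [0.5069, 0.1705, 0.1378]
orientation: [-0.002, 0.998, 0.067, 0.004]
ft_force: [0.1, 0.3, -1.9]
grip_width: 0.0276
t 14.0 foot washer [  1.2 177.4] z 55.6 yaw err(tool-washer) 0.3 tiltfix [-0.04 -0.07] F [ 0.1  0.3 -1.9]
```

```bash
python3 -m pendant '[{"slide":[-0.05,0.6,0.1],"rotation":[-0.03,-0.05,0]},{"slide":[0,0.6,0.1],"rotation":[0,0,0]},{"slide":[0,0.6,0.05],"rotation":[0,0,0]},{"slide":[0,0.6,0.05],"rotation":[0,0,0]},{"slide":[0,0.6,0],"rotation":[0,0,0]}]'; python3 st.py;python3 look.py scene pics/c13.png 200 130 200 140 4
```

```text
clock: 14.45
eef_pos: [0.5147, 0.1018, 0.1323]
orientation: [-0.0, 0.998, 0.065, 0.001]
ft_force: [1.2, 1.4, -3.2]
grip_width: 0.0277
t 14.4 foot washer [ -0.2 107.9] z 50.0 yaw err(tool-washer) 0.1 tiltfix [-0.01 -0.03] F [ 1.2  1.4 -3.2]
eef [0.5147 0.1018 0.1323] yaw 7.5 z [ 0.003  0.001 -1.   ] F [ 1.2  1.4 -3.2]
```

View pics/c13.png

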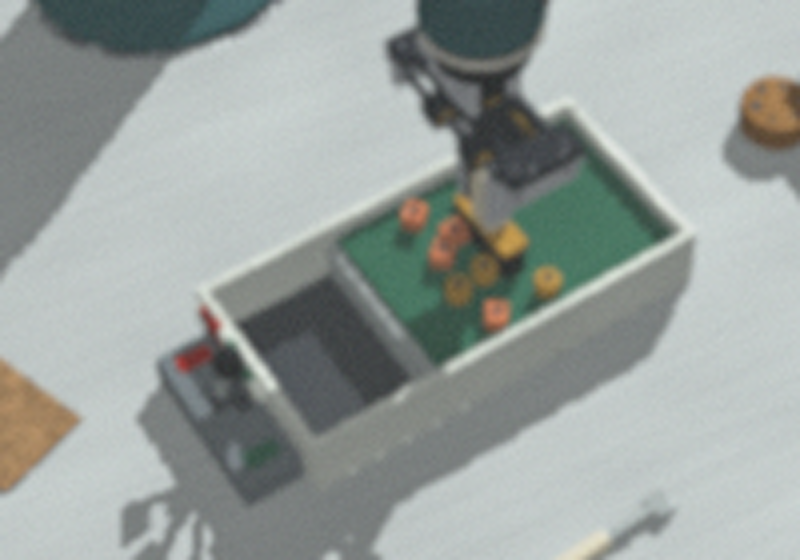

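```bash
python3 -m pendant '[{"slide":[0,0.6,-0.1],"rotation":[0,0,0]},{"slide":[0,0.6,0],"rotation":[0,0,0]},{"slide":[0,0.6,0],"rotation":[0,0,0]},{"slide":[0,0.6,0],"rotation":[0,0,0]},{"slide":[0,0.6,0],"rotation":[0,0,0]}]'; python3 st.py;python3 look.py scene pics/c14.png 200 130 200 140 4
```

```text
clock: 14.92
eef_pos: [0.5223, 0.0325, 0.1348]
orientation: [0.0, 0.998, 0.062, 0.001]
ft_force: [-0.3, 0.8, -3.3]
grip_width: 0.0276
t 14.9 foot washer [-1.7 38.2] z 52.5 yaw err(tool-washer) -0.2 tiltfix [ 0.   -0.02] F [-0.3  0.8 -3.3]
eef [0.5223 0.0325 0.1348] yaw 7.2 z [ 0.002  0.    -1.   ] F [-0.3  0.8 -3.3]
```

View pics/c14.png

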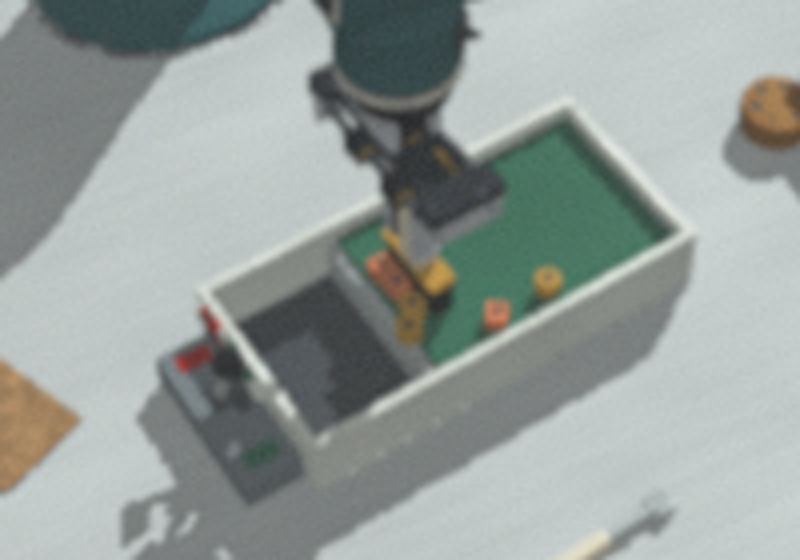

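```bash
python3 -m pendant '[{"slide":[0.05,0.6,0],"rotation":[0,0,0]},{"slide":[0.05,0.6,0],"rotation":[0,0,0]},{"slide":[0,0.6,0],"rotation":[0,0,0]},{"slide":[0,0.4,0],"rotation":[0,0,0]},{"slide":[0,0,0],"rotation":[0,0,0]}]'; python3 st.py;python3 look.py scene pics/c15.png 200 130 200 140 4
```

```text
clock: 15.38
eef_pos: [0.5292, -0.0206, 0.1353]
orientation: [0.001, 0.998, 0.059, 0.001]
ft_force: [-0.8, 0.1, -2.0]
grip_width: 0.0278
t 15.4 foot washer [ -1.6 -15.5] z 53.0 yaw err(tool-washer) -0.7 tiltfix [ 0.02 -0.02] F [-0.8  0.1 -2. ]
eef [ 0.5292 -0.0206  0.1353] yaw 6.7 z [ 0.002 -0.001 -1.   ] F [-0.8  0.1 -2. ]
```

View pics/c15.png

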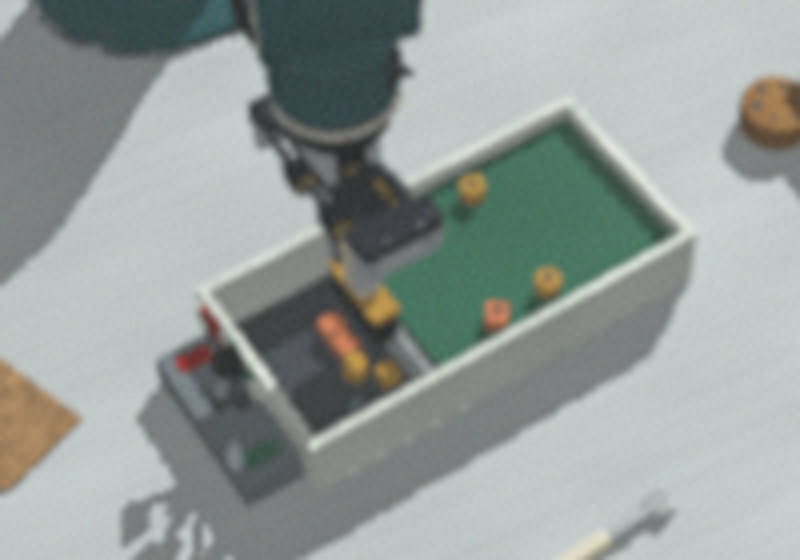

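```bash
python3 -m pendant '[{"slide":[0,0,-1],"rotation":[0,0,0]},{"slide":[0,0,-1],"rotation":[0,0,-0.1]},{"slide":[0.2,-0.9,0],"rotation":[0,0,0]},{"slide":[0.2,-0.9,0],"rotation":[0,0,0]},{"slide":[0.2,-0.9,0],"rotation":[0,0,0]}]'|tail -1;  python3 -m pendant '[{"slide":[0.25,-0.9,0],"rotation":[0,0,0]},{"slide":[0.25,-0.9,0],"rotation":[0,0,0]},{"slide":[0.25,-0.9,0],"rotation":[0,0,0]},{"slide":[0.25,-0.9,0],"rotation":[0,0,0]},{"slide":[0.25,-0.9,0],"rotation":[0,0,0]}]'|tail -1; python3 -m pendant '[{"slide":[0.25,-0.9,0],"rotation":[0,0,0]},{"slide":[0.25,-0.9,0],"rotation":[0,0,0]},{"slide":[0.25,-0.9,0],"rotation":[0,0,0]},{"slide":[0,0,0],"rotation":[0,0,0]}]';python3 st.py
```

```text
grip_width: 0.0279
grip_width: 0.028
clock: 16.6
eef_pos: [0.5514, 0.2017, 0.1767]
orientation: [-0.001, 0.998, 0.067, -0.001]
ft_force: [-0.5, 0.5, -2.9]
grip_width: 0.0275
t 16.6 foot washer [ 48.6 202.4] z 94.5 yaw err(tool-washer) 0.3 tiltfix [-0.02  0.01] F [-0.5  0.5 -2.9]
```

```bash
python3 -m pendant '[{"slide":[-0.15,0,0.8],"rotation":[0,0,0]},{"slide":[0,0,0.7],"rotation":[0,0,0]},{"slide":[0,0,0.3],"rotation":[0,0,0]},{"slide":[0,0,0],"rotation":[0,0,0]}]'|tail -1;python3 st.py;python3 look.py wrist pics/w16.png
```

```text
grip_width: 0.0277
t 16.9 foot washer [ 44.6 206.8] z 57.3 yaw err(tool-washer) 0.6 tiltfix [-0.03  0.01] F [ 0.  -0.3 -2.9]
eef [0.5469 0.2054 0.1396] yaw 8.0 z [-0.002  0.003 -1.   ] F [ 0.  -0.3 -2.9]
```

View pics/w16.png

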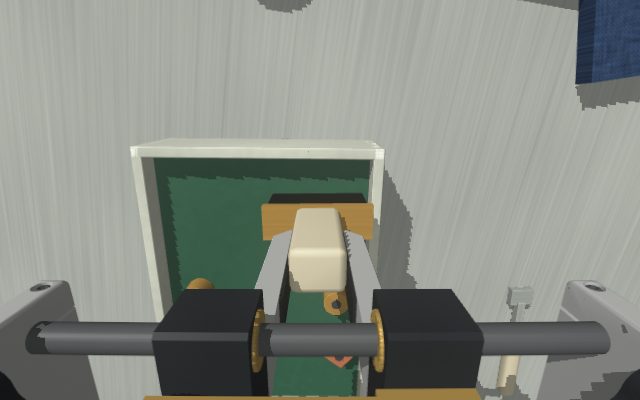

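```bash
python3 -m pendant '[{"slide":[0,0.2,0.2],"rotation":[0,0,0.1]},{"slide":[0.02,0.6,0],"rotation":[0,0,0]},{"slide":[0.02,0.6,0],"rotation":[0,0,0]},{"slide":[0.02,0.6,0.05],"rotation":[0,0,0]},{"slide":[0.02,0.6,0.05],"rotation":[0,0,0]}]'|tail -1;python3 st.py;  python3 -m pendant '[{"slide":[0.02,0.6,0],"rotation":[0,0,0]},{"slide":[0.02,0.6,0],"rotation":[0,0,0]},{"slide":[0.02,0.6,0],"rotation":[0,0,0]},{"slide":[0.02,0.6,0],"rotation":[0,0,0]},{"slide":[0.02,0.6,0],"rotation":[0,0,0]}]'|tail -1; python3 st.py
```

```text
grip_width: 0.0276
t 17.4 foot washer [ 47.6 151.8] z 53.5 yaw err(tool-washer) 0.1 tiltfix [-0.05 -0.02] F [-0.7  0.6 -3.3]
grip_width: 0.0275
t 17.8 foot washer [49.8 82.7] z 53.8 yaw err(tool-washer) -0.1 tiltfix [-0.05 -0.03] F [ 1.1  0.6 -3.2]
```

```bash
python3 -m pendant '[{"slide":[-0.1,0.6,0],"rotation":[-0.03,-0.02,0]},{"slide":[-0.08,0.6,0],"rotation":[0,0,0]},{"slide":[0,0.6,0],"rotation":[0,0,0]},{"slide":[0,0.6,0],"rotation":[0,0,0]},{"slide":[0,0.6,0],"rotation":[0,0,0]}]'|tail -1;python3 st.py;  python3 -m pendant '[{"slide":[0,0.5,0],"rotation":[0,0,0]},{"slide":[0,0.5,0],"rotation":[0,0,0]},{"slide":[0,0.5,0],"rotation":[0,0,0]},{"slide":[0,0,0],"rotation":[0,0,0]}]'|tail -1; python3 st.py;python3 look.py scene pics/c17.png 200 130 200 140 4
```

```text
grip_width: 0.0275
t 18.2 foot washer [45.2 15.8] z 53.7 yaw err(tool-washer) -0.2 tiltfix [-0.01 -0.  ] F [ 0.1  0.8 -2.5]
grip_width: 0.028
t 18.6 foot washer [ 44.9 -21. ] z 53.8 yaw err(tool-washer) -0.3 tiltfix [-0.   -0.01] F [ 0.9 -1.  -2.4]
eef [ 0.5763 -0.0202  0.1361] yaw 7.1 z [ 0.001  0.    -1.   ] F [ 0.9 -1.  -2.4]
```

View pics/c17.png

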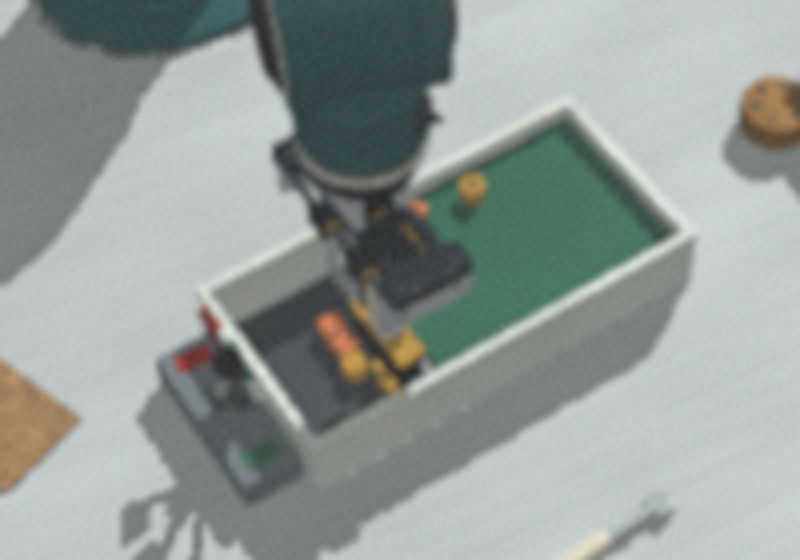

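```bash
python3 -m pendant '[{"slide":[0,0,-1],"rotation":[0,0,0]},{"slide":[0,0,-1],"rotation":[0,0,-0.05]},{"slide":[-0.4,-0.9,0],"rotation":[0,0,0]},{"slide":[-0.4,-0.9,0],"rotation":[0,0,0]},{"slide":[-0.4,-0.9,0],"rotation":[0,0,0]}]'|tail -1;  python3 -m pendant '[{"slide":[-0.4,-0.9,0],"rotation":[0,0,0]},{"slide":[-0.4,-0.9,0],"rotation":[0,0,0]},{"slide":[-0.4,-0.9,0],"rotation":[0,0,0]},{"slide":[-0.4,-0.9,0],"rotation":[0,0,0]},{"slide":[-0.4,-0.9,0],"rotation":[0,0,0]}]'|tail -1; python3 -m pendant '[{"slide":[-0.4,-0.9,0],"rotation":[0,0,0]},{"slide":[-0.4,-0.9,0],"rotation":[0,0,0]},{"slide":[-0.4,-0.9,0],"rotation":[0,0,0]},{"slide":[0,0,0],"rotation":[0,0,0]}]';python3 st.py
```

```text
grip_width: 0.0278
grip_width: 0.0281
clock: 19.78
eef_pos: [0.4552, 0.182, 0.1779]
orientation: [-0.002, 0.998, 0.07, -0.0]
ft_force: [-0.0, 0.7, -3.8]
grip_width: 0.0278
t 19.8 foot washer [-49.2 195.5] z 95.6 yaw err(tool-washer) 0.6 tiltfix [-0.04  0.  ] F [-0.   0.7 -3.8]
```

```bash
python3 -m pendant '[{"slide":[0.15,0,0.8],"rotation":[-0.03,0,0.1]},{"slide":[0,0,0.7],"rotation":[0,0,0]},{"slide":[0,0,0.3],"rotation":[0,0,0]},{"slide":[0,0,0],"rotation":[0,0,0]}]'|tail -1;python3 st.py;python3 look.py wrist pics/w18.png;python3 look.py scene pics/c18.png 200 130 200 140 4
```

```text
grip_width: 0.0275
t 20.1 foot washer [-46.2 199.1] z 59.4 yaw err(tool-washer) 0.3 tiltfix [-0.03 -0.02] F [ 0.3 -0.5 -2.4]
eef [0.4576 0.1861 0.1417] yaw 7.7 z [ 0.001  0.003 -1.   ] F [ 0.3 -0.5 -2.4]
eef [0.4577 0.1861 0.1422] yaw 7.7 z [ 0.002  0.003 -1.   ] F [-0.9 -0.4 -3.1]
```

View pics/w18.png

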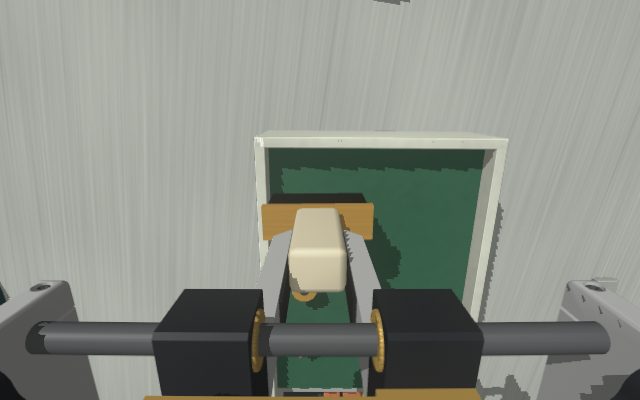

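View pics/c18.png

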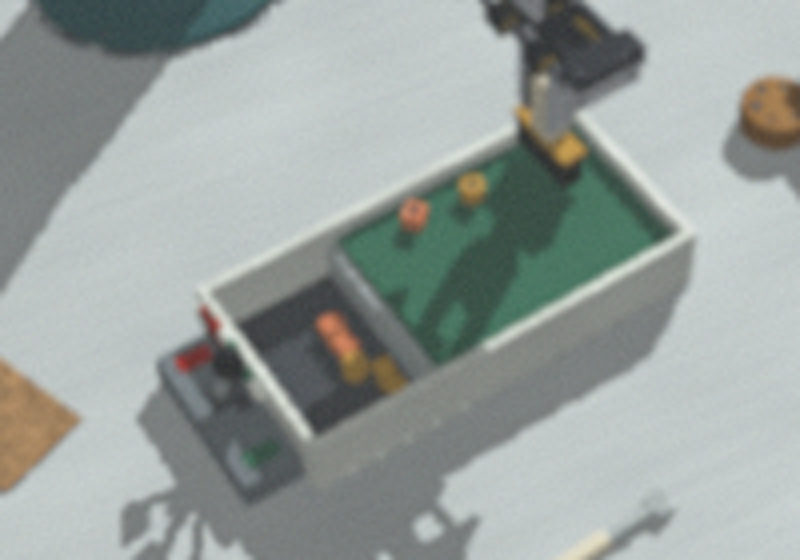

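```bash
python3 -m pendant '[{"slide":[0.15,0.2,0.3],"rotation":[-0.03,0,0]},{"slide":[0,0.6,0],"rotation":[0,0,0]},{"slide":[0,0.6,0],"rotation":[0,0,0]},{"slide":[0,0.6,0],"rotation":[0,0,0]},{"slide":[0,0.6,0],"rotation":[0,0,0]}]'|tail -1;python3 st.py;  python3 -m pendant '[{"slide":[0,0.6,0],"rotation":[0,0,0]},{"slide":[0,0.6,0],"rotation":[0,0,0]},{"slide":[0,0.6,0],"rotation":[0,0,0]},{"slide":[0,0.6,0],"rotation":[0,0,0]},{"slide":[0,0.6,0],"rotation":[0,0,0]}]'|tail -1; python3 st.py
```

```text
grip_width: 0.0277
t 20.6 foot washer [-40.5 143.9] z 55.8 yaw err(tool-washer) 0.5 tiltfix [-0.01 -0.05] F [-0.1 -0.  -2.1]
grip_width: 0.0279
t 21.1 foot washer [-39.5  74.9] z 57.6 yaw err(tool-washer) 0.2 tiltfix [-0.01 -0.08] F [ 0.7 -0.2 -2.6]
```

```bash
python3 -m pendant '[{"slide":[-0.15,0.6,0.2],"rotation":[0,-0.05,0]},{"slide":[0,0.6,0],"rotation":[0,0,0]},{"slide":[0,0.6,0],"rotation":[0,0,0]},{"slide":[0,0.6,0],"rotation":[0,0,0]},{"slide":[0,0.6,0],"rotation":[0,0,0]}]'|tail -1;python3 st.py;  python3 -m pendant '[{"slide":[0,0.5,0],"rotation":[0,0,0]},{"slide":[0,0.5,0],"rotation":[0,0,0]},{"slide":[0,0.3,0],"rotation":[0,0,0]},{"slide":[0,0,0],"rotation":[0,0,0]}]'|tail -1; python3 st.py;python3 look.py scene pics/c19.png 200 130 200 140 4;python3 look.py side pics/s19.png 280 80 140 150 4
```

```text
grip_width: 0.028
t 21.5 foot washer [-43.1   5.8] z 55.4 yaw err(tool-washer) -0.1 tiltfix [-0.01 -0.06] F [-0.2  0.3 -2.2]
grip_width: 0.0281
t 21.8 foot washer [-44.  -28.7] z 56.9 yaw err(tool-washer) -0.4 tiltfix [ 0.   -0.08] F [-0.   0.  -2.9]
eef [ 0.4884 -0.0393  0.1392] yaw 7.0 z [ 0.008  0.001 -1.   ] F [-0.   0.  -2.9]
eef [ 0.4884 -0.0388  0.1391] yaw 7.0 z [ 0.008  0.001 -1.   ] F [-0.1 -1.4 -3.7]
```

View pics/c19.png

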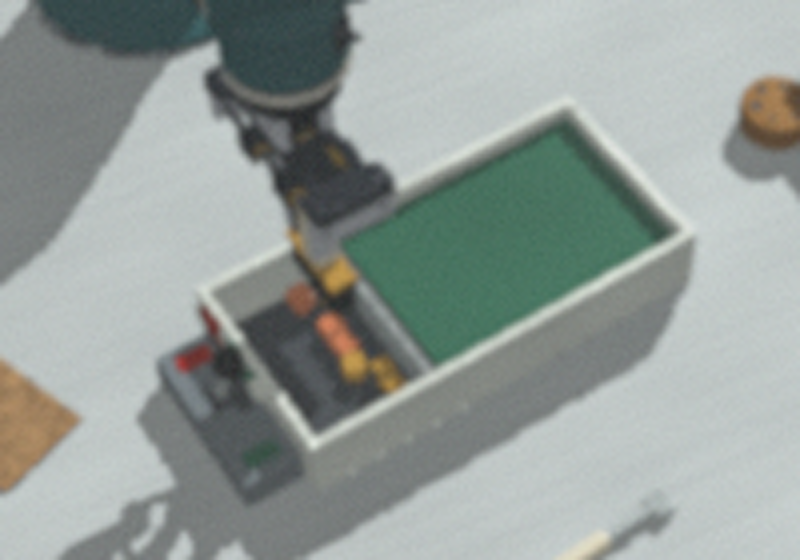

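View pics/s19.png

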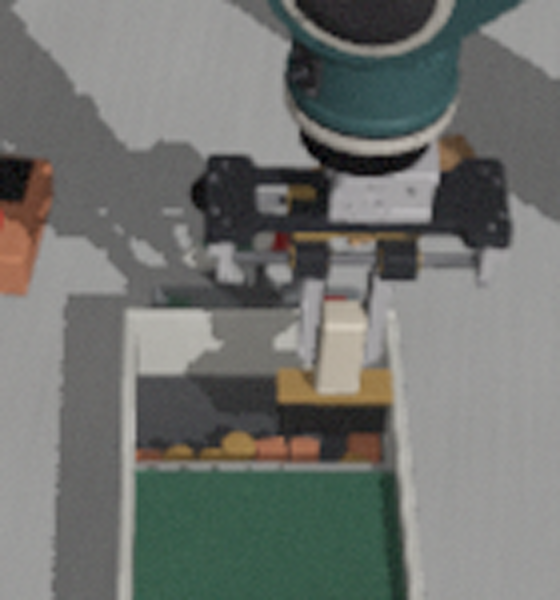

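```bash
python3 -m pendant '[{"slide":[0,0,-1],"rotation":[0,0,0]},{"slide":[0,0,-1],"rotation":[0,-0.06,0]},{"slide":[0,0,-1],"rotation":[0,0,0]},{"slide":[0,0,-1],"rotation":[0,0,0]},{"slide":[0,0,-1],"rotation":[0,0,0]}]'|grep eef
python3 -m pendant '[{"slide":[-0.25,0.93,0],"rotation":[0,0,0]},{"slide":[-0.25,0.93,0],"rotation":[0,0,0]},{"slide":[-0.25,0.93,0],"rotation":[0,0,0]},{"slide":[-0.25,0.93,0],"rotation":[0,0,0]},{"slide":[-0.25,0.93,0],"rotation":[0,0,0]}]'|grep eef
python3 look.py wrist pics/w20.png
for i in 1 2; do python3 -m pendant '[{"slide":[-0.25,0.93,0],"rotation":[0,0,0]},{"slide":[-0.25,0.93,0],"rotation":[0,0,0]},{"slide":[-0.25,0.93,0],"rotation":[0,0,0]},{"slide":[-0.25,0.93,0],"rotation":[0,0,0]},{"slide":[-0.25,0.93,0],"rotation":[0,0,0]}]'|grep eef; done
python3 -m pendant '[{"slide":[0,0,0],"rotation":[0,0,-0.75]},{"slide":[0,0,0],"rotation":[0,0,-0.75]},{"slide":[0,0,0],"rotation":[0,0,-0.7]},{"slide":[0,0,0],"rotation":[0,0,0]}]'|grep eef; python3 st.py
python3 look.py wrist pics/w21.png
```

```text
eef_pos: [0.4851, -0.0352, 0.2391]
eef_pos: [0.4746, -0.1261, 0.2441]
eef [ 0.4746 -0.1261  0.2441] yaw 8.0 z [ 0.001  0.003 -1.   ] F [ 1.1  0.2 -2.7]
eef_pos: [0.4624, -0.2235, 0.244]
eef_pos: [0.4518, -0.3195, 0.2432]
eef_pos: [0.4514, -0.3214, 0.2425]
t 23.9 foot washer [-119.2 -303.4] z 160.3 yaw err(tool-washer) 14.8 tiltfix [-0.05 -0.01] F [ 0.2 -0.5 -1.7]
eef [ 0.4514 -0.3214  0.2425] yaw 22.2 z [-0.     0.005 -1.   ] F [ 0.2 -0.5 -1.7]
```

View pics/w20.png

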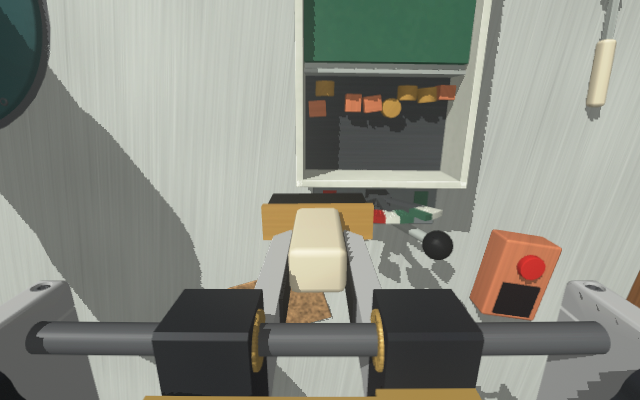

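View pics/w21.png

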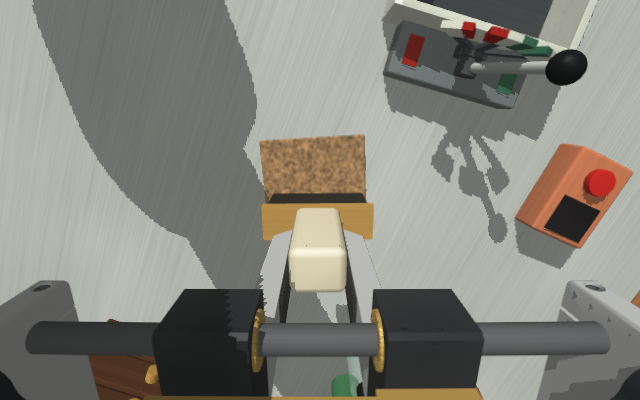

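```bash
python3 -m pendant '[{"slide":[-0.1,0.1,0.9],"rotation":[-0.04,0,0]},{"slide":[0,0,1],"rotation":[0,0,0]},{"slide":[0,0,1],"rotation":[0,0,0]},{"slide":[0,0,1],"rotation":[0,0,0]},{"slide":[0,0,0.9],"rotation":[0,0,0]}]'|grep eef
python3 -m pendant '[{"slide":[0,0,0.9],"rotation":[0,0,0]},{"slide":[0,0,0.9],"rotation":[0,0,0]},{"slide":[0,0,0.4],"rotation":[0,0,0]},{"slide":[0,0,0],"rotation":[0,0,0]}]';python3 st.py;python3 look.py scene pics/c22.png 150 150 200 140 4;python3 look.py side pics/s22.png 280 40 140 150 4
```

```text
eef_pos: [0.454, -0.3222, 0.1469]
clock: 24.75
eef_pos: [0.4543, -0.3191, 0.0978]
orientation: [-0.0, 0.984, 0.18, 0.003]
ft_force: [0.4, 0.2, -2.5]
grip_width: 0.0275
t 24.8 foot washer [-115.5 -301.8] z 15.5 yaw err(tool-washer) 13.4 tiltfix [ 0.01 -0.05] F [ 0.4  0.2 -2.5]
eef [ 0.4543 -0.3191  0.0978] yaw 20.7 z [ 0.005  0.001 -1.   ] F [ 0.4  0.2 -2.5]
eef [ 0.4545 -0.3192  0.0985] yaw 20.8 z [ 0.005  0.001 -1.   ] F [ 0.   0.7 -2.1]
```

View pics/c22.png

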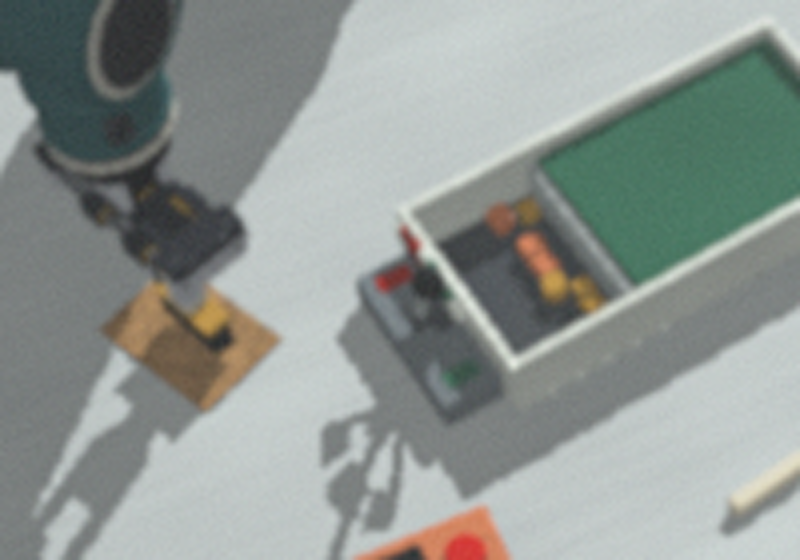

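View pics/s22.png

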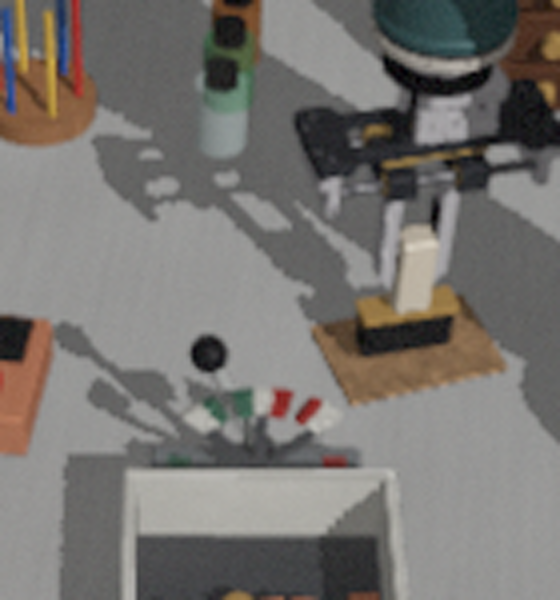

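```bash
python3 -m pendant '[{"slide":[-0.2,0.2,0.2],"rotation":[0.01,-0.05,0]},{"slide":[0,0,0.25],"rotation":[0,0,0]},{"slide":[0,0,0],"rotation":[0,0,0]}]';python3 st.py
```

```text
clock: 25.1
eef_pos: [0.4538, -0.326, 0.0925]
orientation: [0.002, 0.984, 0.18, 0.002]
ft_force: [0.2, -0.2, -2.6]
grip_width: 0.028
t 25.1 foot washer [-116.9 -308.9] z 10.1 yaw err(tool-washer) 13.4 tiltfix [ 0.04 -0.03] F [ 0.2 -0.2 -2.6]
```

```bash
python3 -m pendant '[{"slide":[-0.05,0,0.2],"rotation":[0.04,-0.03,0]},{"slide":[0,0,0.1],"rotation":[0,0,0]},{"slide":[0,0,0],"rotation":[0,0,0]}]';python3 st.py
```

```text
clock: 25.35
eef_pos: [0.4532, -0.3269, 0.0868]
orientation: [0.0, 0.984, 0.18, 0.001]
ft_force: [-0.1, 0.1, -3.3]
grip_width: 0.0273
t 25.4 foot washer [-117.9 -309.5] z 4.5 yaw err(tool-washer) 13.3 tiltfix [ 0.   -0.01] F [-0.1  0.1 -3.3]
```

Nominal contact height; ease down a little more until the weight comes off.

```bash
python3 -m pendant '[{"slide":[0,0,0.1],"rotation":[0,0,0]},{"slide":[0,0,0],"rotation":[0,0,0]}]';python3 -m pendant '[{"slide":[0,0,0.1],"rotation":[0,0,0]},{"slide":[0,0,0],"rotation":[0,0,0]}]';python3 st.py
```

```text
clock: 25.52
eef_pos: [0.4538, -0.3281, 0.0864]
orientation: [0.001, 0.984, 0.179, 0.001]
ft_force: [-0.1, -0.5, -2.4]
grip_width: 0.028
clock: 25.68
eef_pos: [0.4546, -0.3292, 0.0863]
orientation: [0.002, 0.984, 0.179, 0.003]
ft_force: [0.3, -0.4, -2.9]
grip_width: 0.0276
t 25.7 foot washer [-116.5 -312.2] z 4.0 yaw err(tool-washer) 13.3 tiltfix [ 0.04 -0.04] F [ 0.3 -0.4 -2.9]
```

```bash
python3 -m pendant '[{"slide":[-0.05,-0.1,0.2],"rotation":[0.03,-0.03,0]},{"slide":[0,0,0],"rotation":[0,0,0]}]'|grep -E "eef|force";python3 -m pendant '[{"slide":[0,0,0.2],"rotation":[0,0,0]},{"slide":[0,0,0],"rotation":[0,0,0]}]';python3 st.py
```

```text
eef_pos: [0.4556, -0.3302, 0.0858]
ft_force: [0.2, 0.4, -3.6]
clock: 26.02
eef_pos: [0.4572, -0.3326, 0.0845]
orientation: [0.005, 0.984, 0.179, 0.006]
ft_force: [-0.6, 0.7, -1.7]
grip_width: 0.0276
t 26.0 foot washer [-113.7 -316.5] z 2.2 yaw err(tool-washer) 13.2 tiltfix [ 0.12 -0.09] F [-0.6  0.7 -1.7]
```

```bash
python3 -c "
from h import *
print(ctrl.observe()['joint_pos'].round(3))";python3 look.py scene pics/c23.png 160 170 100 75 8;python3 look.py side pics/s23.png 340 70 100 75 8;python3 look.py wrist pics/w23.png
```

```text
[ 0.153  0.54   0.542  1.904 -0.386  0.785  1.265]
eef [ 0.4572 -0.3326  0.0845] yaw 20.6 z [ 0.013 -0.008 -1.   ] F [-0.6  0.7 -1.7]
eef [ 0.4573 -0.3324  0.0845] yaw 20.6 z [ 0.013 -0.008 -1.   ] F [-0.7 -0.7 -1.5]
eef [ 0.4571 -0.332   0.084 ] yaw 20.6 z [ 0.013 -0.007 -1.   ] F [ 1.3 -1.5  6.5]
```

View pics/c23.png

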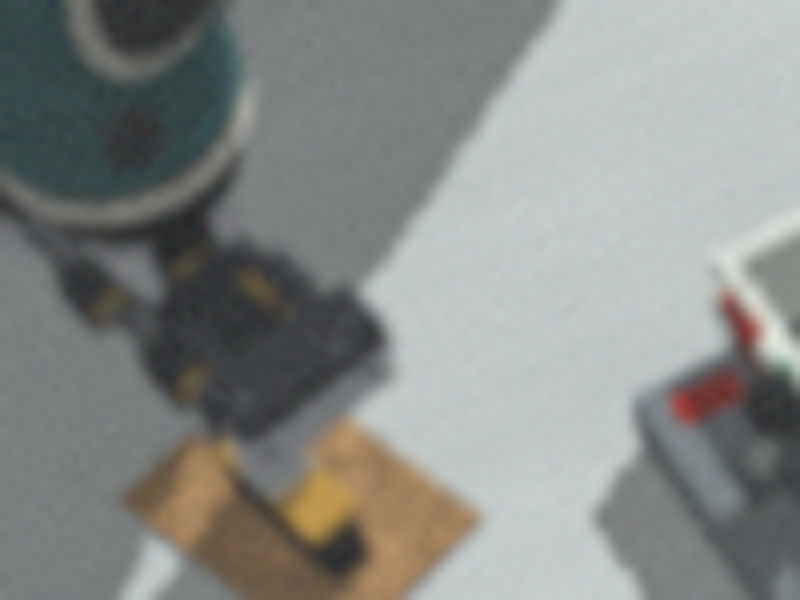

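View pics/s23.png

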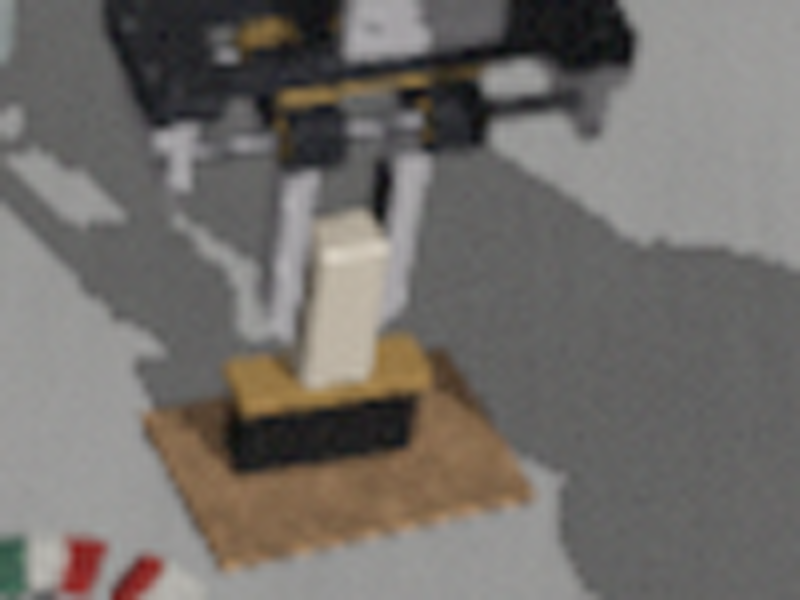

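View pics/w23.png

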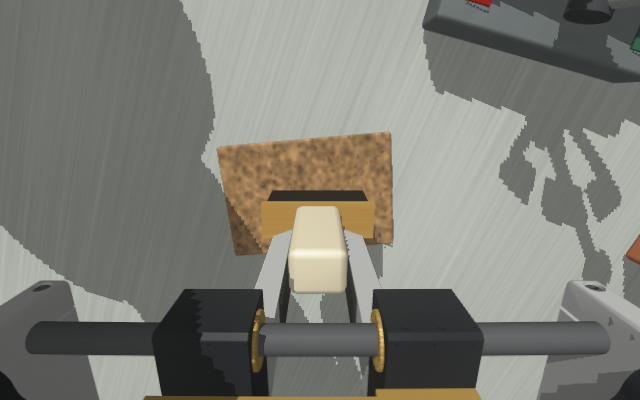

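```bash
python3 -m pendant '[{"slide":[0,0,0],"rotation":[0,0,0]},{"slide":[0,0,0],"rotation":[0,0,0]},{"slide":[0,0,0],"rotation":[0,0,0]},{"slide":[0,0,0],"rotation":[0,0,0]},{"slide":[0,0,0],"rotation":[0,0,0]}]' 60;python3 st.py
python3 -m pendant '[{"slide":[0,0,-0.3],"rotation":[0,0,0]},{"slide":[0,0,-0.6],"rotation":[0,0,0]},{"slide":[0,0,-1],"rotation":[0,0,0]},{"slide":[0,0,-1],"rotation":[0,0,0]},{"slide":[0,0,-1],"rotation":[0,0,0]}]'|grep eef
python3 -m pendant '[{"slide":[0,0,-1],"rotation":[0,0,0]},{"slide":[0,0,-1],"rotation":[0,0,0]},{"slide":[0,0,-1],"rotation":[0,0,0]},{"slide":[0,0,0],"rotation":[0,0,0]}]'|grep eef
python3 look.py wrist pics/w24.png;python3 look.py side pics/s24.png 340 70 100 75 8
```

```text
clock: 26.58
eef_pos: [0.4568, -0.331, 0.0828]
orientation: [0.004, 0.984, 0.179, 0.005]
ft_force: [0.4, 0.4, -0.2]
grip_width: 0.0574
t 26.6 foot washer [-114.1 -314.7] z 0.5 yaw err(tool-washer) 13.3 tiltfix [ 0.09 -0.08] F [ 0.4  0.4 -0.2]
eef_pos: [0.4538, -0.3295, 0.1627]
eef_pos: [0.4535, -0.3306, 0.2336]
eef [ 0.4535 -0.3306  0.2336] yaw 20.5 z [ 0.01  -0.007 -1.   ] F [ 1.5  0.1 -0.4]
eef [ 0.4532 -0.3303  0.2321] yaw 20.5 z [ 0.009 -0.006 -1.   ] F [-0.3 -1.4  0.9]
```

View pics/w24.png

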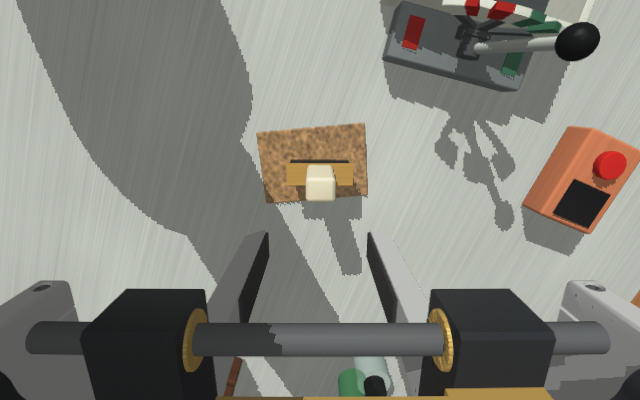

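View pics/s24.png

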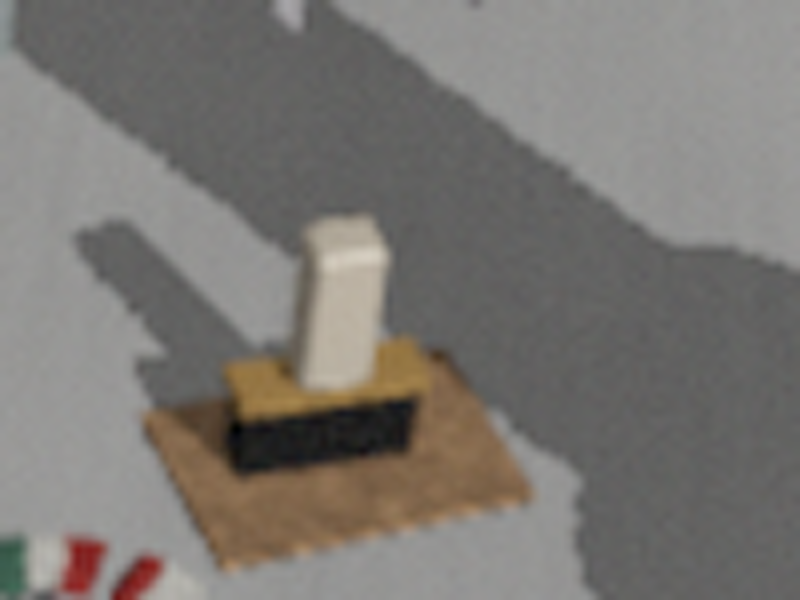

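```bash
for i in 1 2; do python3 -m pendant '[{"slide":[0.93,-0.63,0],"rotation":[0,0,0]},{"slide":[0.93,-0.63,0],"rotation":[0,0,0]},{"slide":[0.93,-0.63,0],"rotation":[0,0,0]},{"slide":[0.93,-0.63,0],"rotation":[0,0,0]},{"slide":[0.93,-0.63,0],"rotation":[0,0,0]}]' 50 |grep eef; done
python3 -m pendant '[{"slide":[0,0,0],"rotation":[0.1,-0.07,0.7]},{"slide":[0,0,0],"rotation":[0,0,0.7]},{"slide":[0,0,0],"rotation":[0,0,0.6]},{"slide":[0,0,0],"rotation":[0,0,0]}]'|grep eef
python3 look.py wrist pics/w25.png
```

```text
eef_pos: [0.5153, -0.2386, 0.2286]
eef_pos: [0.5814, -0.142, 0.2246]
eef_pos: [0.5825, -0.1351, 0.2206]
eef [ 0.5825 -0.1351  0.2206] yaw 7.9 z [-0.02   0.006 -1.   ] F [-0.2 -0.3 -0.9]
```

View pics/w25.png

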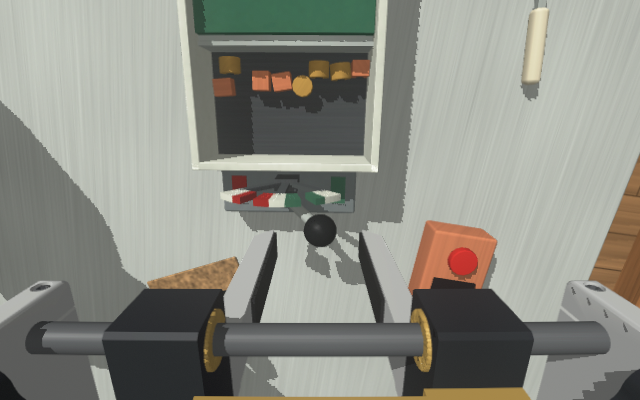

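```bash
python3 -m pendant '[{"slide":[0.05,0.55,0.5],"rotation":[-0.08,0.18,0]},{"slide":[0,0,0.7],"rotation":[0,0,0]},{"slide":[0,0,0.7],"rotation":[0,0,0]},{"slide":[0,0,0.7],"rotation":[0,0,0]},{"slide":[0,0,0],"rotation":[0,0,0]}]' 50
python3 look.py wrist pics/w26.png
```

```text
clock: 29.07
eef_pos: [0.5837, -0.1467, 0.1655]
orientation: [0.0, 0.997, 0.077, -0.001]
ft_force: [0.5, -0.1, -0.5]
grip_width: 0.0499
eef [ 0.5837 -0.1467  0.1655] yaw 8.8 z [-0.001 -0.    -1.   ] F [ 0.5 -0.1 -0.5]
```

View pics/w26.png

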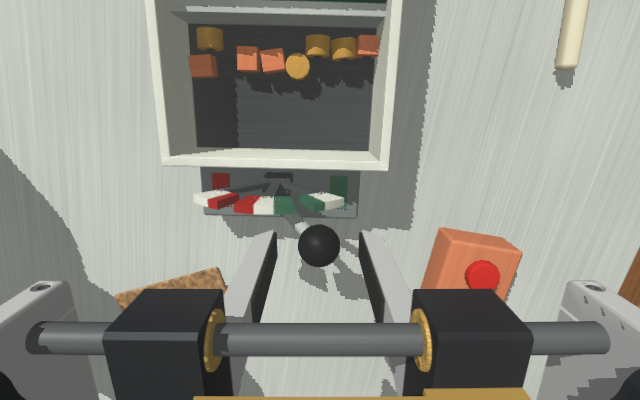

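```bash
python3 -m pendant '[{"slide":[0,0,0.5],"rotation":[0,0,0]},{"slide":[0,0,0.3],"rotation":[0,0,0]},{"slide":[0,0,0],"rotation":[0,0,0]}]' 50 | grep eef
python3 -m pendant '[{"slide":[0,0,0],"rotation":[0,0,0]},{"slide":[0,0,0],"rotation":[0,0,0]},{"slide":[0,0,0],"rotation":[0,0,0]},{"slide":[0,0,0],"rotation":[0,0,0]}]' 0 8
python3 -m pendant '[{"slide":[0,0,0],"rotation":[0,0,0]}]'
```

```text
eef_pos: [0.5846, -0.1475, 0.1512]
clock: 29.7
eef_pos: [0.585, -0.1476, 0.1521]
orientation: [0.001, 0.997, 0.078, 0.001]
ft_force: [0.2, 0.0, 0.3]
grip_width: 0.0267
clock: 29.78
eef_pos: [0.585, -0.1476, 0.1522]
orientation: [0.001, 0.997, 0.078, 0.001]
ft_force: [-0.2, -0.1, -5.1]
grip_width: 0.0252
```

```bash
python3 -m pendant '[{"slide":[-0.6,0,-0.15],"rotation":[0,0,0]},{"slide":[-0.6,0,-0.1],"rotation":[0,0,0]},{"slide":[-0.6,0,0],"rotation":[0,0,0]},{"slide":[-0.6,0,0.05],"rotation":[0,0,0]},{"slide":[-0.5,0,0.1],"rotation":[0,0,0]}]' |grep -E "eef|force"
python3 -m pendant '[{"slide":[0,0,0],"rotation":[0,0,0]}]'
```

```text
eef_pos: [0.5313, -0.1557, 0.157]
ft_force: [3.0, 1.6, 2.4]
clock: 30.28
eef_pos: [0.5296, -0.1558, 0.1569]
orientation: [0.001, 0.997, 0.08, 0.007]
ft_force: [0.4, -0.7, -8.6]
grip_width: 0.025
```

```bash
python3 -m pendant '[{"slide":[-0.4,0,0.1],"rotation":[0,0,0]},{"slide":[-0.3,0,0.1],"rotation":[0,0,0]},{"slide":[0,0,0],"rotation":[0,0,0]},{"slide":[0,0,0],"rotation":[0,0,0]}]'
```

```text
clock: 30.62
eef_pos: [0.5153, -0.158, 0.1526]
orientation: [0.001, 0.997, 0.08, 0.007]
ft_force: [1.5, 1.0, 2.4]
grip_width: 0.025
```

```bash
python3 -m pendant '[{"slide":[0,0,0],"rotation":[0,0,0]},{"slide":[0,0,0],"rotation":[0,0,0]},{"slide":[0,0,0],"rotation":[0,0,0]},{"slide":[0,0,0],"rotation":[0,0,0]}]' 46|grep eef
python3 -m pendant '[{"slide":[0,0,-0.5],"rotation":[0,0,0]},{"slide":[0,0,-1],"rotation":[0,0,0]},{"slide":[0,0,-1],"rotation":[0,0,0]},{"slide":[0,0,-1],"rotation":[0,0,0]},{"slide":[0,0,-1],"rotation":[0,0,0]}]' 46|grep eef
python3 -m pendant '[{"slide":[0,0,-1],"rotation":[0,0,0]},{"slide":[0,0,-1],"rotation":[0,0,0]},{"slide":[0,0,0],"rotation":[0,0,0]},{"slide":[0,0,0],"rotation":[0,0,0]}]' 60
python3 look.py wrist pics/w27.png; python3 look.py side pics/s27.png 280 80 140 150 4
python3 - <<'E'
from wp import *
from fit import W
for j in(.2,.3,.4):
    q=[100*np.sin(j-.65),-155,50+100*np.cos(j-.65)]
    print(j,(proj(cam('side'),W(P,q))-[280,80])*4, proj(cam('wrist'),W(P,q)))
E
```

```text
eef_pos: [0.5151, -0.1583, 0.152]
eef_pos: [0.5118, -0.1583, 0.2439]
clock: 31.7
eef_pos: [0.5123, -0.1593, 0.2927]
orientation: [0.002, 0.997, 0.079, 0.005]
ft_force: [-0.2, -0.2, 0.5]
grip_width: 0.0599
eef [ 0.5123 -0.1593  0.2927] yaw 9.0 z [ 0.01  -0.003 -1.   ] F [-0.2 -0.2  0.5]
eef [ 0.5125 -0.1595  0.2927] yaw 9.0 z [ 0.01  -0.003 -1.   ] F [ 0.3 -0.5  0.6]
0.2 [[326.20289465 192.94087245]] [[308.91886105 186.87360029]]
0.3 [[312.7804832  188.60956764]] [[318.19067544 188.08973019]]
0.4 [[298.69948121 185.29285581]] [[327.98604937 189.09419964]]
```

View pics/w27.png

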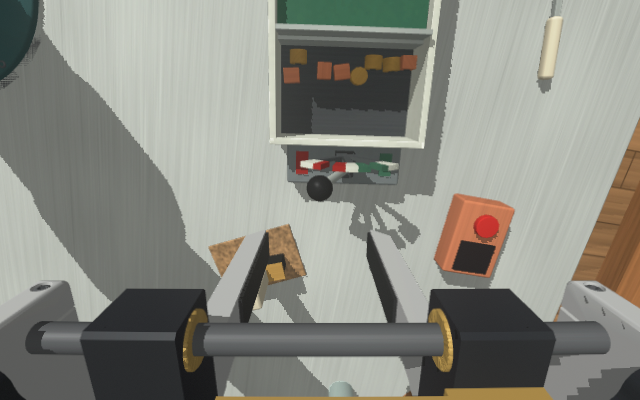

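View pics/s27.png

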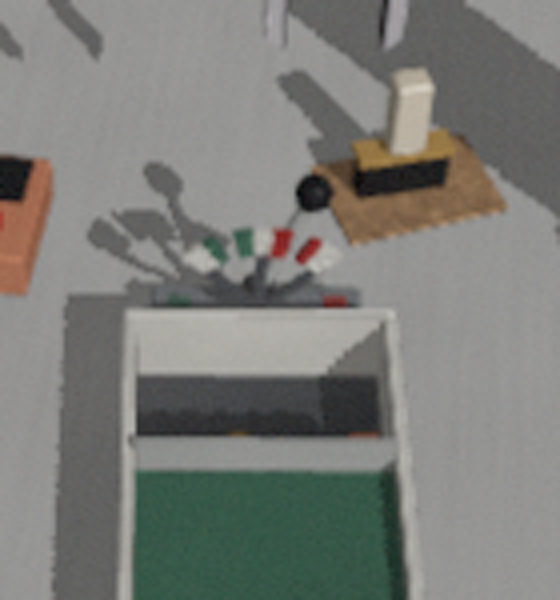

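```bash
python3 -c "
from rig import ctrl
s=ctrl.observe();print(s['clock'],abs(s['joint_vel']).max());print(ctrl.job_done())"
```

```text
31.8 0.01756847300116878
the job is handed in; nothing more can be done
None
```

I handed the job in at 31.8 s, with every step done and no check failing. `job_done()` gives no verdict, so what follows is what the cameras showed.

- **Lever to load:** I gripped the knob and threw the lever to j ≈ 1.01–1.03, which opened the shutter.
- **Sweeping:** Three passes with the sweeper cleared the deck. The last wrist pictures show all eight parts lying in the pan. The fingers stayed well above the parts.
- **Sweeper:** It is back on the cork mat, upright, about 11 mm from the mat's centre (limit 45 mm).
- **Lever to wash:** The side and wrist cameras put it at about j = 0.30–0.31, and the shutter is up.
- **Bench:** The demagnetizer, staking block and remover look unmoved in the pictures, though I did not measure them. The gripper was lifted clear of everything, with about zero wrist force.

**Disagreements:** Position estimates from the different cameras differed by 2–4 mm, which is within the task's margins. While I lowered the sweeper onto the mat, the arm drifted a few millimetres and tilted about 0.015 rad. The pictures after release show the sweeper standing flat.

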